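Lay the dissecting instruments back in the kit tray in order of use

TASK

Lay the three washed instruments from the paper towel into the steel kit tray in their order of use, counting from the end where the slide box stands: forceps first, then the dissecting needle in the middle, then the section lifter. Lower each one gently, without letting it drop, into its own pair of cradles so that it lies level across both grey rails, with its handle to the tray's scooped-out side and its working tip to the high wall opposite. Leave the slide box, petri dishes, stain bottle and beaker where they stand.

Things in the scene. Friction and masses are not known exactly. Their poses are not given: they have to be found in the camera images.
- tray: Fixed stainless kit tray, 204 mm (its x) by 332 mm (its y), walls 40 mm high, floor 3 mm. Origin: centre of the underside. The -x long wall (robot's side) is scooped down to 14 mm over its middle 220 mm; the +x wall is full height. Two grey rails with three cradles each run along y, centres at x = -57 and +9 mm. Slide box and petri dishes stand in the end bays, y = +132 and -132 mm, either way round.
- cradle_left (a point): Where an instrument's mid point lies when home in the cradle pair at the tray's +y end (y = +64 mm): midway between the rails, 27 mm above the bench. Axes as the tray's. A cradle is a flat floor 16 mm wide, 22 mm above the bench, between prongs leaning out to a 28 mm mouth 35 mm above the bench. Rails are 8 mm thick, 66 mm between centres; between them it is open down to 6 mm above the bench.
- cradle_middle (a point): The same for the middle pair of cradles (y = 0).
- cradle_right (a point): The same for the pair of cradles at the tray's -y end (y = -64 mm).
- slide_box: White hinged box for microscope slides, 88 x 40 x 33 mm, loose, standing in one end bay of the tray: it marks the end where the order of use begins. Origin: centre of its underside.
- petri_dishes: Stack of two pale round petri dishes, 56 mm across, 28 mm high, loose, in the tray's other end bay. Origin: centre of the underside.
- forceps_mid (a point): Steel dissecting forceps, 142 mm long, lying on its side: two blades 10 mm high joined at the rear end. This point is the centre of the flat finger grips, half-way up (5 mm above what it lies on); the grips are parallel and 11.5 mm across over 60 mm of length. Joined end 66 mm behind, tips 76 mm ahead. Weighs about 35 g. x axis runs along the instrument to its working tip, z is up.
- forceps_tip (a point): Tips of the forceps, 76 mm ahead of forceps_mid.
- needle_mid (a point): Dissecting needle, 140 mm long: an eight-sided wooden handle 10 mm across, 104 mm long with its steel ferrule, and a thin steel needle of 36 mm. This point is the middle of the handle, half-way up (5 mm above what it lies on). Needle point 88 mm ahead. About 25 g. It starts with its point towards the robot. x axis runs along the instrument to its working tip, z is up.
- needle_tip (a point): Point of the needle, 88 mm ahead of needle_mid.
- lifter_mid (a point): Section lifter (a spatula), 157 mm long: the same handle as the needle, 104 mm long and 10 mm across, with a flat steel blade 20 mm wide and 1.6 mm thick. This point is the middle of the handle, half-way up (5 mm above what it lies on). End of the blade 105 mm ahead. About 30 g. x axis runs along the instrument to its working tip, z is up.
- lifter_tip (a point): End of the lifter's blade, 105 mm ahead of lifter_mid.
- forceps: The forceps as a body; origin 5 mm below forceps_mid, same axes.
- needle: The dissecting needle as a body; origin 5 mm below needle_mid, same axes.
- lifter: The section lifter as a body; origin 5 mm below lifter_mid, same axes.
- stain_bottle: Amber dropper bottle, 36 mm across, 93 mm high, loose on the bench beyond the towel. Origin: centre of the underside.
- beaker: Glass beaker, 66 mm across, 80 mm high, loose on the bench. Origin: centre of the underside.
Not all that is in view belongs to the job. Leave any turquoise look-alike of the lifter alone. What is shaped like the forceps but green is not meant.

How it is judged:
By the outcome, as a careful person would: the job done as asked, in the order asked, and still so for the second after the job is handed in, with the robot touching nothing.
It also fails if it takes over 72 s, if anything falls off the work surface, if the arm or the gripper's body presses on something with over 40 N, if the wrist force passes 120 N, or if a joint passes its speed limit or range.

ROBOT

A 6-joint arm with a two-finger parallel gripper is mounted at the origin on the work surface. World frame = base frame: x ahead of the robot, y to its left, z up, the work surface at z = 0. Lengths are in m, angles in rad, forces in N, time in s.
With the tool pointing down it reaches from about 0.325 to 0.75 m from the base axis. Payload 7.6 kg.
Tool frame: the origin (TCP) lies on the mounting face of the last link; the fingertips stand 173 mm ahead of it and the grasp point (between the pads) lies 155 mm ahead of it; z points along the fingers, x is the direction in which the jaws open and shut, and the axes are right-handed (so a half turn about z gives the same grasp; the last joint's range is limited). The gripper opens to 85 mm and grips with 20 to 120 N. Pads are 22 mm wide; open, the fingers measure 114 mm over their backs; the gripper's body (76 mm by 85 mm) begins 54 mm behind the grasp point. The pads swing forward as they close: fully open they stand 13 mm farther back than shut.
Start: joints at [-1.374, 0.052, 1.401, -0, 1.689, -0.07], TCP at [0.138, -0.506, 0.405] pointing down, gripper open.
Joint ranges: [-2.9, 2.9], [-0.91, 2.17], [0.12, 2.37], [-1.06, 4.2], [0.26, 2.73], [-2.93, 2.93]. Speed limits (rad/s): [2.57, 2.57, 3.01, 3.14, 3.14, 3.14].

INTERFACE

Orientations are given as a unit quaternion [x, y, z, w].
In Python, from bench import * gives the robot as it stands. The module is installed in compiled form; this text tells all that it offers.
- The arm moves only by the tool send_rows, never from a script. Its argument "increments" is a list of rows, each a list of 5 numbers: the shift along the tool's x, y, z in cm, then the turn about the tool's z in rad, then the closure, from 0 (fully open) to 1 (shut). In form: [[dx, dy, dz, twist, fingers], ...]. A call has 1 to 10 rows; each row shifts and turns the commanded pose from where the row before left it, along the tool's axes as they then stand; what a row does not reach is not made up. A row lasts 1/12 s, in which the tool goes at most 41.7 mm and 7.16 degrees, less where a joint would pass 70% of its speed; a pose out of reach is approached as far as the arm can. A call with a gripper value outside its range is refused whole. The fingers move at their own pace and stop on an object; "force" is the grip in N (left out, the last holds). Time passes only in rows, so rows that do not move let the fingers close. It gives the time, the measured TCP pose, the force and the opening at its end, in the units of the state.
- observe(): the state, without advancing time (a new reading comes with each control period).
- grab_frame(name): name is "side" or "top"; returns the picture (480x640x3 uint8, red, green, blue); there is no depth.
- calibration(name): a dict with "fx", "fy", "cx", "cy" (pixels), "R" (3x3) and "t" (3): a world point X has camera coordinates R X + t. Camera axes: x right, y down, z forward; pixel columns grow to the right and rows downward; lengths in m; the calibration is good to about 2 mm. A picture is of the moment at which its call begins. calibration takes no time and is no camera call.
- sign_off(): hands the job in, once; it reports no verdict.
The state is a dict: "clock": time; "q": joint angles; "joint_velocities": joint speeds; "tau": joint torques, N m; "tool_pos": TCP position; "ee_rot": TCP orientation; "wrist_force": force on the tool from outside, world axes, zero at the start; "torque": the same for the moment, N m; "finger_gap": finger opening in m.
Only numpy, scipy, OpenCV 4.12 (cv2) and the standard library are available. Lean on these libraries where they do the work, as an engineer would, in place of code of your own. Each camera call takes 0.05 s, during which the arm holds its last target.

## Working session

There is one attempt and no reset: what is moved stays moved. The work goes in short steps, Python scripts to look and compute and a tool call to move; the robot and the scene stay as the last step left them, time stands still between calls to the robot, and variables do not carry over. Pictures are saved under pics/ and viewed, and the job is handed in when it is done.

Besides the shell and the picture viewer there is one more tool, called as name(argument=value, ...) on one line, values as JSON. send_rows: Moves the arm, as the interface text tells. Its arguments: {"type":"object","properties":{"increments":{"type":"array","items":{"type":"array","items":{"type":"number"}}},"force":{"type":"number"}},"required":["increments"]}

```bash
mkdir -p pics
python3 - <<'E'
from bench import *
import cv2
print(observe())
for n in("top","side"):
    f=grab_frame(n); cv2.imwrite(f"pics/{n}0.png",f[:,:,::-1]); print(n,calibration(n))
E
```

```text
{'clock': 0.0, 'q': array([-1.37426925e+00,  5.28200332e-02,  1.40171865e+00, -6.97783536e-06,
        1.68859716e+00, -7.02945688e-02]), 'joint_velocities': array([ 6.69925091e-04,  1.71472805e-03,  4.04729439e-04,  7.02411271e-05,
        6.27135835e-05, -2.08617715e-03]), 'tau': array([-1.23920436e-03, -3.81658494e+01, -3.60192311e+01, -1.46868488e-04,
        6.06894013e-03, -1.41746423e-06]), 'tool_pos': array([ 0.13844322, -0.50638518,  0.40388404]), 'ee_rot': array([ 7.94879032e-01, -6.06767443e-01, -5.81217165e-04, -5.07499926e-04]), 'wrist_force': array([ 0.34670577,  0.30419046, -0.4016657 ]), 'torque': array([0.00021448, 0.00542881, 0.01723835]), 'finger_gap': 0.08539728186071992}
top {'fx': 565.8295311640514, 'fy': 565.8295311640514, 'cx': 314.82510498701396, 'cy': 235.81389989170958, 'R': array([[ 0.02651122, -0.99959971,  0.00987783],
       [-0.98303909, -0.02786325, -0.18126719],
       [ 0.18146986, -0.00490468, -0.98338428]]), 't': array([-0.02024662,  0.51536873,  1.28561652])}
side {'fx': 434.59921976003494, 'fy': 434.59921976003494, 'cx': 321.91663470915637, 'cy': 243.39347311980757, 'R': array([[-0.82505406, -0.56501807, -0.00635415],
       [-0.33505423,  0.49824803, -0.79967967],
       [ 0.4549994 , -0.65764997, -0.60039325]]), 't': array([0.4295282 , 0.21890544, 0.66902369])}
```

View pics/top0.png

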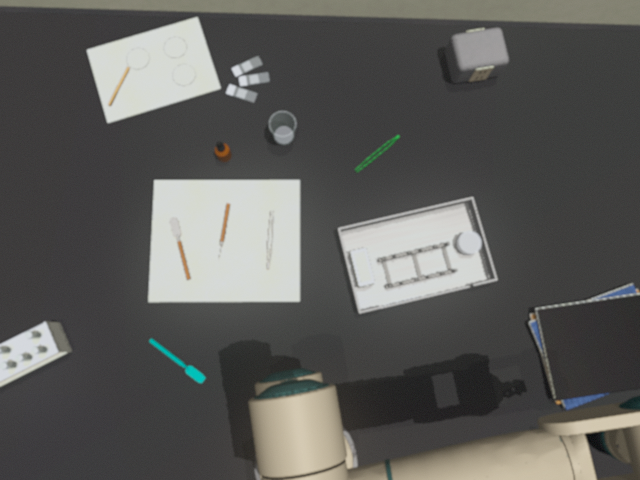

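View pics/side0.png

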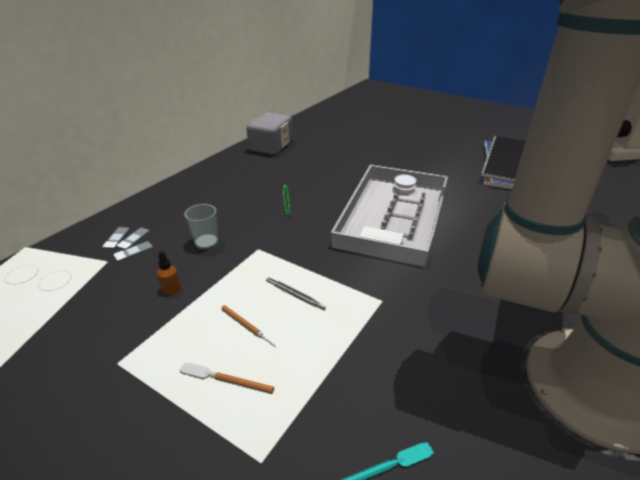

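```bash
cat > h.py <<'E'
import numpy as np, cv2
from bench import *
def ray(n,uv,z):
    c=calibration(n); R=np.array(c["R"]);t=np.array(c["t"])
    d=R.T@np.array([(uv[0]-c["cx"])/c["fx"],(uv[1]-c["cy"])/c["fy"],1.]); o=-R.T@t
    return o+d*(z-o[2])/d[2]
def proj(n,X):
    c=calibration(n); p=np.array(c["R"])@np.array(X)+np.array(c["t"])
    return np.array([c["fx"]*p[0]/p[2]+c["cx"],c["fy"]*p[1]/p[2]+c["cy"]])
E
python3 - <<'E'
import cv2
a=cv2.imread('pics/top0.png')
cv2.imwrite('pics/ta.png',cv2.resize(a[175:305,145:305],None,fx=4.5,fy=4.5,interpolation=cv2.INTER_CUBIC))
cv2.imwrite('pics/tb.png',cv2.resize(a[190:320,330:500],None,fx=4.5,fy=4.5,interpolation=cv2.INTER_CUBIC))
b=cv2.imread('pics/side0.png')
cv2.imwrite('pics/sa.png',cv2.resize(b[260:400,170:340],None,fx=4,fy=4,interpolation=cv2.INTER_CUBIC))
E
```

```text
(no output)
```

View pics/ta.png

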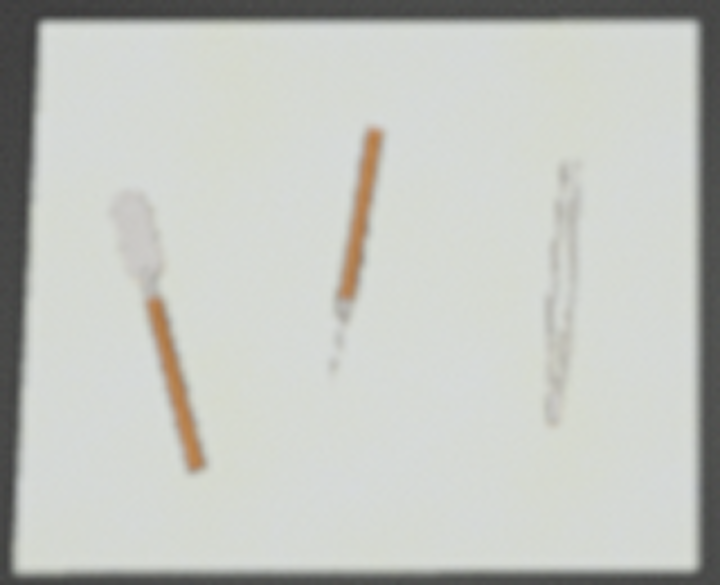

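View pics/tb.png

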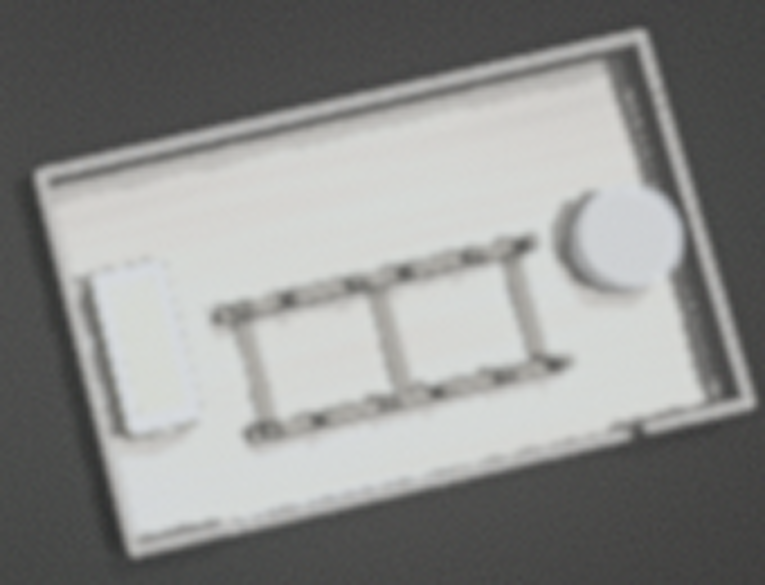

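View pics/sa.png

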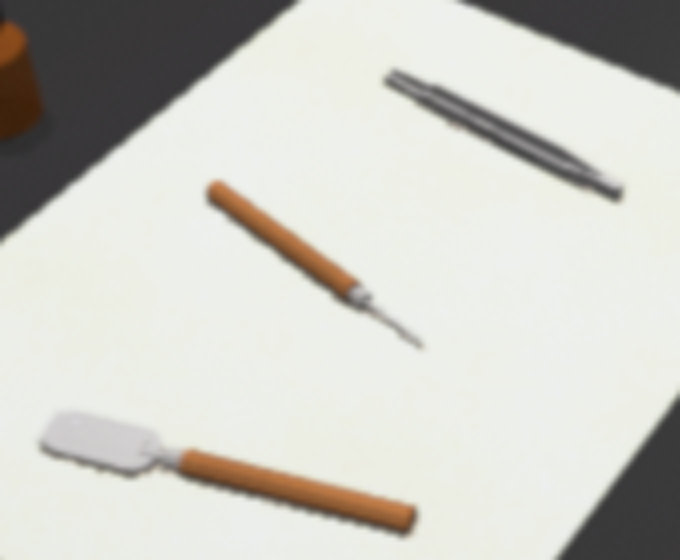

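Run:
```python
import cv2,numpy as np
a=cv2.imread('pics/top0.png');b=cv2.imread('pics/side0.png')
def st(c,s):
    c=cv2.resize(c,None,fx=s,fy=s,interpolation=cv2.INTER_CUBIC).astype(float); return np.clip((c-c.min())/(c.max()-c.min())*255,0,255).astype(np.uint8)
f=lambda c:cv2.resize(c,(390,590))
cv2.imwrite('pics/f1.png',np.hstack([f(st(a[203:278,255:285],8)),f(cv2.rotate(st(a[130:175,350:405],8),0))]))
cv2.imwrite('pics/f2.png',st(b[272:314,260:332],11))
```

```text
(no output)
```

View pics/f1.png

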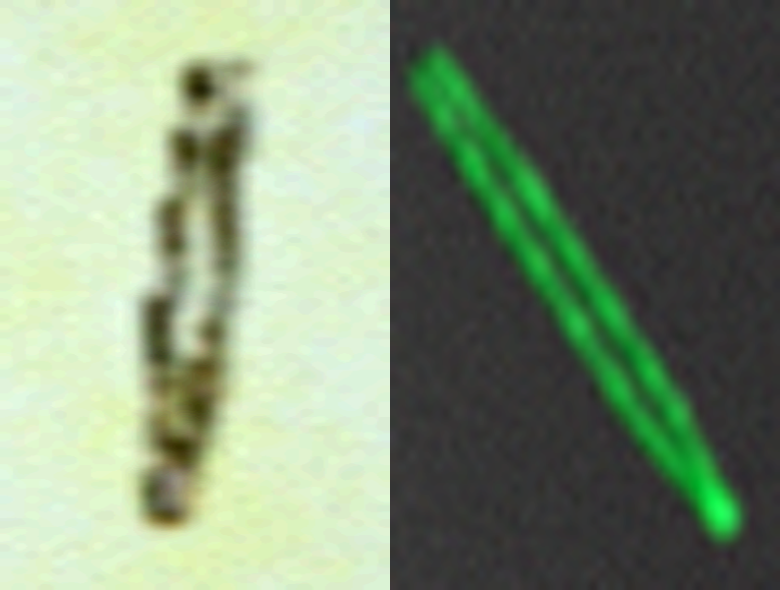

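View pics/f2.png

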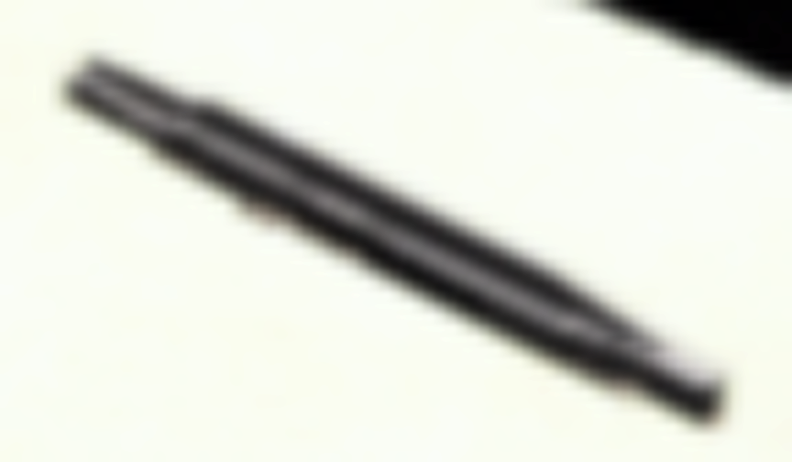

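```bash
cat > m.py <<'E'
from h import *
a=cv2.imread('pics/top0.png');b=cv2.imread('pics/side0.png')
def ends(n,im,mask,z,dz):
    ys,xs=np.nonzero(mask); 
    P=np.array([ray(n,(x,y),z)[:2] for x,y in zip(xs,ys)]); c=P.mean(0); w,v=np.linalg.eigh(np.cov((P-c).T)); d=v[:,1]; d=d if d[0]>0 else -d
    s=(P-c)@d; lo,hi=np.sort(s)[[2,-3]]
    return c+d*lo,c+d*hi,d,np.degrees(np.arctan2(d[1],d[0]))
def orange(im):
    h=cv2.cvtColor(im,cv2.COLOR_BGR2HSV); return cv2.inRange(h,(5,120,70),(20,255,255))
for n,im in(("top",a),("side",b)):
    m=orange(im); k,l,st,ce=cv2.connectedComponentsWithStats(m)
    for i in range(1,k):
        if st[i,4]>60:
            e=ends(n,im,l==i,0.0055,0); print(n,ce[i].round(1),st[i,4],*[np.round(x,4) for x in e],'len',np.linalg.norm(e[1]-e[0]).round(4))
# tray
g=cv2.cvtColor(a,cv2.COLOR_BGR2GRAY); m=cv2.inRange(g,110,255); m=cv2.morphologyEx(m,cv2.MORPH_CLOSE,np.ones((7,7)))
k,l,st,ce=cv2.connectedComponentsWithStats(m); i=l[255,400]; 
cs,_=cv2.findContours((l==i).astype(np.uint8),0,2); c=max(cs,key=cv2.contourArea)
h=cv2.convexHull(c); q=cv2.approxPolyDP(h,8,True)[:,0]; print(q)
W=np.array([ray("top",p,0.04)[:2] for p in q]); print(W.round(4), [np.linalg.norm(W[j]-W[j-1]).round(4) for j in range(len(W))], W.mean(0))
E
python3 m.py
```

```text
top [223.3 152.8] 165 [0.7228 0.211 ] [0.7333 0.2487] [0.2666 0.9638] 74.5393 len 0.0391
top [183.6 259.9] 65 [0.4168 0.2953] [0.496 0.321] [0.9511 0.3088] 17.9869 len 0.0832
side [166.7 272.5] 186 [0.7517 0.1881] [0.7768 0.2155] [0.6746 0.7382] 47.5754 len 0.0372
side [239.8 319.3] 181 [0.5089 0.2183] [0.5993 0.2077] [ 0.9932 -0.1167] -6.7042 len 0.091
side [244.3 382.3] 325 [0.4127 0.2927] [0.5018 0.3217] [0.9509 0.3094] 18.0242 len 0.0938
[[472 196]
 [497 280]
 [359 313]
 [338 227]]
[[ 0.6252 -0.3817]
 [ 0.4239 -0.4355]
 [ 0.3385 -0.1131]
 [ 0.5399 -0.0606]] [np.float64(0.3321), np.float64(0.2083), np.float64(0.3336), np.float64(0.2081)] [ 0.48189073 -0.2477104 ]
```

```bash
cat > m2.py <<'E'
from h import *
import sys
a=cv2.imread('pics/top0.png');b=cv2.imread('pics/side0.png')
from m import ends
print('----')
def om(im):
    i=im.astype(int); return ((i[:,:,2]-i[:,:,0])>35).astype(np.uint8)
for n,im in(("top",a),("side",b)):
    k,l,st,ce=cv2.connectedComponentsWithStats(om(im))
    for i in range(1,k):
        if 60<st[i,4]<900 and (n=="top" and 150<ce[i][0]<300 and ce[i][1]>180 or n=="side" and 200<ce[i][0]<300 and ce[i][1]>290):
            e=ends(n,im,l==i,0.006,0); print(n,ce[i].round(1),st[i,4],*[np.round(x,4) for x in e],'len',np.linalg.norm(e[1]-e[0]).round(4))
# darker-than-towel components
g=cv2.GaussianBlur(cv2.cvtColor(a,cv2.COLOR_BGR2GRAY),(0,0),.7); 
sub=g[185:298,158:296]; bg=cv2.medianBlur(sub,31)
m=((bg.astype(int)-sub)>9).astype(np.uint8); m=cv2.morphologyEx(m,cv2.MORPH_CLOSE,np.ones((5,3)))
k,l,st,ce=cv2.connectedComponentsWithStats(m)
for i in range(1,k):
    if st[i,4]>30:
        L=np.zeros(g.shape,bool);L[185:298,158:296]=l==i
        e=ends('top',a,L,0.006,0);print('dark',ce[i]+[158,185],st[i],*[np.round(x,4) for x in e],'len',np.linalg.norm(e[1]-e[0]).round(4))
g=cv2.GaussianBlur(cv2.cvtColor(b,cv2.COLOR_BGR2GRAY),(0,0),.7)[272:314,260:332]
m=(g<130).astype(np.uint8);k,l,st,ce=cv2.connectedComponentsWithStats(m)
for i in range(1,k):
    if st[i,4]>80:
        L=np.zeros((480,640),bool);L[272:314,260:332]=l==i
        e=ends('side',b,L,0.006,0);print('sdark',ce[i]+[260,272],st[i],*[np.round(x,4) for x in e],'len',np.linalg.norm(e[1]-e[0]).round(4))
E
python3 m2.py|sed -n '/----/,$p'
```

```text
----
top [224.7 222. ] 128 [0.5064 0.2193] [0.5962 0.2087] [ 0.9931 -0.1175] -6.7451 len 0.0904
top [183.5 259.9] 144 [0.4123 0.2939] [0.5004 0.3224] [0.9513 0.3083] 17.957 len 0.0926
side [240.1 319. ] 250 [0.5075 0.218 ] [0.6015 0.2071] [ 0.9933 -0.116 ] -6.6591 len 0.0946
side [244.1 381.8] 416 [0.4117 0.292 ] [0.5041 0.3218] [0.9516 0.3074] 17.9031 len 0.097Traceback (most recent call last):
  File "m2.py", line 21, in <module>
    e=ends('top',a,L,0.006,0);print('dark',ce[i]+[158,185],st[i],*[np.round(x,4) for x in e],'len',np.linalg.norm(e[1]-e[0]).round(4))
  File "m.py", line 5, in ends
    P=np.array([ray(n,(x,y),z)[:2] for x,y in zip(xs,ys)]); c=P.mean(0); w,v=np.linalg.eigh(np.cov((P-c).T)); d=v[:,1]; d=d if d[0]>0 else -d
                ~~~^^^^^^^^^^^
  File "h.py", line 4, in ray
    c=calibration(n); R=np.array(c["R"]);t=np.array(c["t"])
ValueError: time passes only in moves, steps and waits
```

```bash
python3 - <<'E'
s=open('h.py').read()
import re
s=s.replace('def ray','''import json,os
if not os.path.exists('cal.json'):
    json.dump({n:{k:np.array(v).tolist() for k,v in calibration(n).items()} for n in ("top","side")},open('cal.json','w'))
_C=json.load(open('cal.json'))
def calibration(n): return _C[n]
def ray''',1)
open('h.py','w').write(s)
E
python3 m2.py|sed -n '/----/,$p'
```

```text
----
top [224.7 222. ] 128 [0.5064 0.2193] [0.5962 0.2087] [ 0.9931 -0.1175] -6.7451 len 0.0904
top [183.5 259.9] 144 [0.4123 0.2939] [0.5004 0.3224] [0.9513 0.3083] 17.957 len 0.0926
side [240.1 319. ] 250 [0.5075 0.218 ] [0.6015 0.2071] [ 0.9933 -0.116 ] -6.6591 len 0.0946
side [244.1 381.8] 416 [0.4117 0.292 ] [0.5041 0.3218] [0.9516 0.3074] 17.9031 len 0.097
dark [223.96518987 226.22151899] [ 60  17  13  56 316] [0.4671 0.2236] [0.5998 0.2087] [ 0.9937 -0.1121] -6.4369 len 0.1336
dark [269.46723647 239.08547009] [108  26   9  59 351] [0.4392 0.1053] [0.582  0.1017] [ 0.9997 -0.0253] -1.4515 len 0.1429
dark [180.37894737 247.17473684] [ 11  32  23  64 475] [0.4082 0.2925] [0.5583 0.3406] [0.9522 0.3055] 17.7875 len 0.1577
sdark [296.06944444 293.61111111] [  8   8  57  30 288] [0.4447 0.1067] [0.5746 0.1021] [ 0.9994 -0.0349] -1.9998 len 0.13
```

```bash
cat > tr.py <<'E'
from h import *
a=cv2.imread('pics/top0.png');b=cv2.imread('pics/side0.png')
g=cv2.cvtColor(a,cv2.COLOR_BGR2GRAY); m=cv2.inRange(g,110,255); m=cv2.morphologyEx(m,cv2.MORPH_CLOSE,np.ones((7,7)))
k,l,st,ce=cv2.connectedComponentsWithStats(m)
cs,_=cv2.findContours((l==l[255,400]).astype(np.uint8),0,2); c=max(cs,key=cv2.contourArea)[:,0].astype(float)
W=np.array([ray("top",p,0.04)[:2] for p in c])
C=np.array([0.4819,-0.2477]);yaw=np.radians(14.7)
for it in range(3):
    R=np.array([[np.cos(yaw),-np.sin(yaw)],[np.sin(yaw),np.cos(yaw)]]); L=(W-C)@R
    out={}
    for nm,ax,s,h,o in(('+x',0,1,.102,.12),('+y',1,1,.166,.07),('-y',1,-1,.166,.07)):
        sel=(abs(L[:,ax]*s-h)<.01)&(abs(L[:,1-ax])<o); p=np.polyfit(L[sel,1-ax],L[sel,ax],1); out[nm]=(round(p[1],4),round(np.degrees(p[0]),2))
    # -x only at the full-height ends
    sel=(abs(-L[:,0]-.102)<.012)&(abs(L[:,1])>.12)&(abs(L[:,1])<.155); p=np.polyfit(L[sel,1],L[sel,0],1); out['-x']=(round(p[1],4),round(np.degrees(p[0]),2))
    print(C,np.degrees(yaw),out)
    dx=(out['+x'][0]+out['-x'][0])/2; dy=(out['+y'][0]+out['-y'][0])/2
    C=C+R@[dx,dy]; yaw+=np.radians((-out['+x'][1]+ -out['-x'][1]+out['+y'][1]+out['-y'][1])/4)
R=np.array([[np.cos(yaw),-np.sin(yaw)],[np.sin(yaw),np.cos(yaw)]])
ims={'top':(a,5,(325,185,160,120)),'side':(b,5,(320,155,140,115))}
for n,(im,s,(x0,y0,w,hh)) in ims.items():
    v=cv2.resize(im[y0:y0+hh,x0:x0+w],None,fx=s,fy=s,interpolation=cv2.INTER_CUBIC)
    pts=[(x,y,.022,(0,0,255)) for x in(-.057,.009) for y in(-.064,0,.064)]+[(x,y,.04,(255,0,0)) for x in(-.102,.102) for y in(-.166,.166)]+[(x,y,.035,(0,200,0)) for x in(-.057,.009) for y in(-.078,-.05,-.014,.014,.05,.078)]
    for x,y,z,col in pts:
        q=C+R@[x,y]; u=proj(n,[q[0],q[1],z]); cv2.circle(v,tuple(int(t) for t in ((u-[x0,y0]+.5)*s)),3,col,-1)
    cv2.imwrite(f'pics/tr_{n}.png',v)
for y in(.064,0,-.064): print((C+R@[-.024,y]).round(4))
E
python3 tr.py
```

```text
[ 0.4819 -0.2477] 14.7 {'+x': (np.float64(0.1041), np.float64(-0.19)), '+y': (np.float64(0.1684), np.float64(0.26)), '-y': (np.float64(-0.1683), np.float64(0.13)), '-x': (np.float64(-0.1047), np.float64(-0.2))}
[ 0.48159713 -0.24772776] 14.895 {'+x': (np.float64(0.1044), np.float64(0.01)), '+y': (np.float64(0.1683), np.float64(-0.0)), '-y': (np.float64(-0.1684), np.float64(-0.06)), '-x': (np.float64(-0.1043), np.float64(-0.02))}
[ 0.4816583  -0.24776323] 14.8825 {'+x': (np.float64(0.1044), np.float64(-0.0)), '+y': (np.float64(0.1684), np.float64(0.01)), '-y': (np.float64(-0.1683), np.float64(-0.05)), '-x': (np.float64(-0.1044), np.float64(-0.03))}
[ 0.442 -0.192]
[ 0.4585 -0.2539]
[ 0.4749 -0.3157]
```

View pics/tr_top.png

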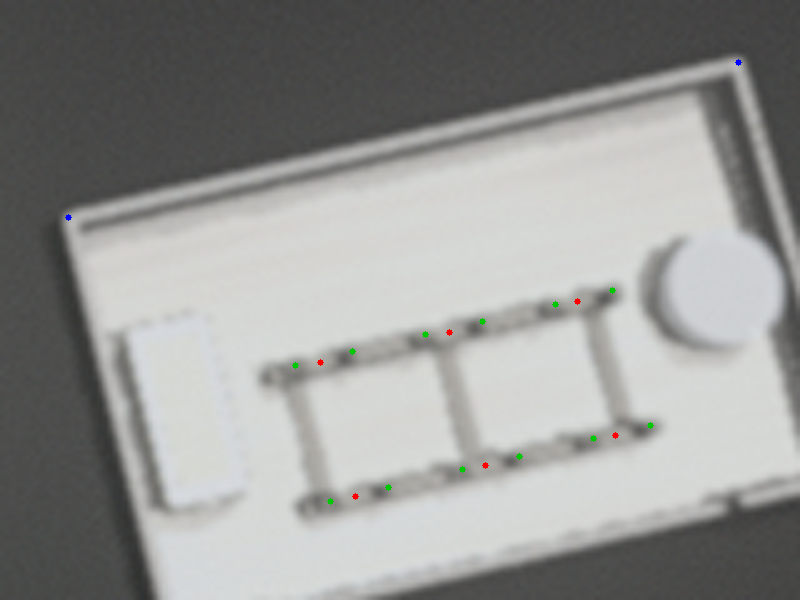

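View pics/tr_side.png

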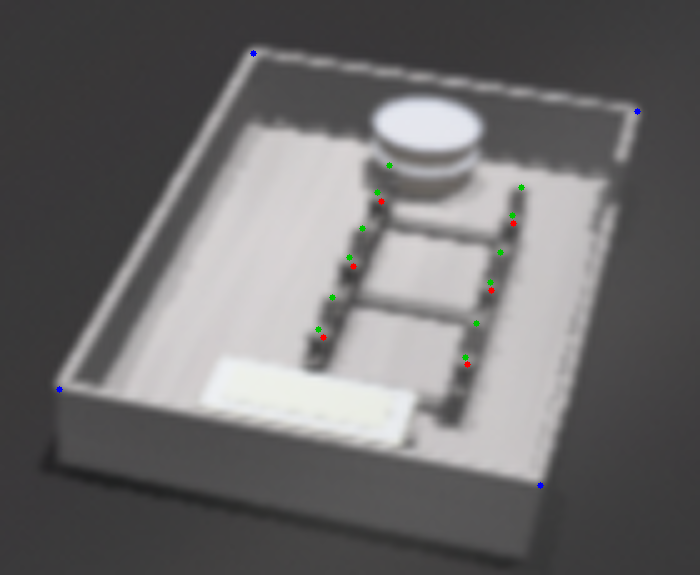

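```bash
cat >> tr.py <<'E'
print('C',C,np.degrees(yaw))
for n,im in(('top',a),('side',b)):
  g=cv2.cvtColor(im,cv2.COLOR_BGR2GRAY).astype(np.float32)
  for x,z in((-.057,.03),(.009,.03),(-.057,.022),(.009,.022),(-.024,.006)):
    ys=np.arange(-.1,.1001,.004); P=np.array([proj(n,[*(C+R@[x,y]),z]) for y in ys]).astype(np.float32)
    v=cv2.remap(g,P[:,:1],P[:,1:],cv2.INTER_LINEAR)[:,0]
    print(n,x,z,' '.join(f'{int(y*1000)}:{int(t)}' for y,t in zip(ys,v)))
s=7
v=cv2.resize(a[235:295,372:464],None,fx=s,fy=s,interpolation=cv2.INTER_CUBIC); cv2.imwrite('pics/rt.png',v)
v=cv2.resize(b[185:245,375:432],None,fx=9,fy=9,interpolation=cv2.INTER_CUBIC); cv2.imwrite('pics/rs.png',v)
E
python3 tr.py|sed -n '/^C/,$p'
```

```text
C [ 0.48164546 -0.24771491] 14.88
top -0.057 0.03 -100:214 -96:214 -92:215 -88:209 -83:182 -79:150 -75:113 -71:111 -67:148 -63:164 -59:163 -55:159 -51:141 -47:131 -43:118 -39:145 -35:166 -31:167 -27:166 -23:167 -19:162 -15:149 -11:118 -7:124 -3:158 0:167 4:165 8:161 12:139 16:133 20:134 24:160 28:170 32:168 36:168 40:167 44:165 48:151 52:118 56:121 60:159 64:167 68:172 72:163 76:136 80:132 84:118 88:140 92:142 96:196 100:214
top 0.009 0.03 -100:132 -96:148 -92:184 -88:208 -83:185 -79:145 -75:118 -71:126 -67:154 -63:163 -59:169 -55:168 -51:150 -47:136 -43:126 -39:157 -35:168 -31:167 -27:169 -23:171 -19:167 -15:149 -11:117 -7:125 -3:155 0:166 4:175 8:166 12:145 16:137 20:126 24:156 28:169 32:169 36:171 40:169 44:167 48:149 52:116 56:124 60:157 64:170 68:175 72:158 76:139 80:138 84:138 88:151 92:147 96:186 100:211
top -0.057 0.022 -100:214 -96:215 -92:214 -88:196 -83:162 -79:123 -75:105 -71:130 -67:163 -63:163 -59:163 -55:149 -51:132 -47:120 -43:129 -39:161 -35:167 -31:166 -27:166 -23:164 -19:157 -15:133 -11:112 -7:138 -3:166 0:166 4:167 8:149 12:133 16:129 20:145 24:170 28:169 32:167 3
[... 2107 characters left out ...]
95 -71:108 -67:121 -63:104 -59:81 -55:69 -51:82 -47:104 -43:127 -39:138 -35:129 -31:109 -27:97 -23:90 -19:88 -15:91 -11:98 -7:114 -3:124 0:103 4:79 8:66 12:70 16:91 20:119 24:138 28:136 32:115 36:99 40:94 44:90 48:89 52:98 56:121 60:133 64:116 68:87 72:71 76:74 80:96 84:114 88:118 92:157 96:213 100:234
side -0.024 0.006 -100:194 -96:201 -92:206 -88:206 -83:196 -79:176 -75:150 -71:129 -67:133 -63:166 -59:196 -55:205 -51:205 -47:205 -43:204 -39:204 -35:203 -31:202 -27:202 -23:200 -19:199 -15:198 -11:195 -7:185 -3:163 0:143 4:127 8:141 12:173 16:193 20:198 24:198 28:198 32:198 36:198 40:198 44:198 48:198 52:198 56:198 60:198 64:197 68:200 72:214 76:230 80:234 84:234 88:233 92:234 96:233 100:231
```

View pics/rt.png

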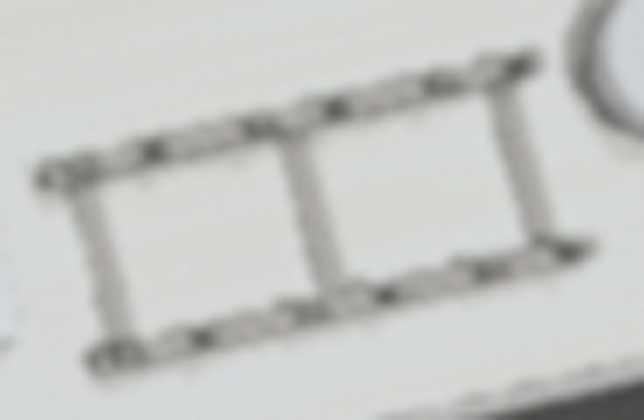

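View pics/rs.png

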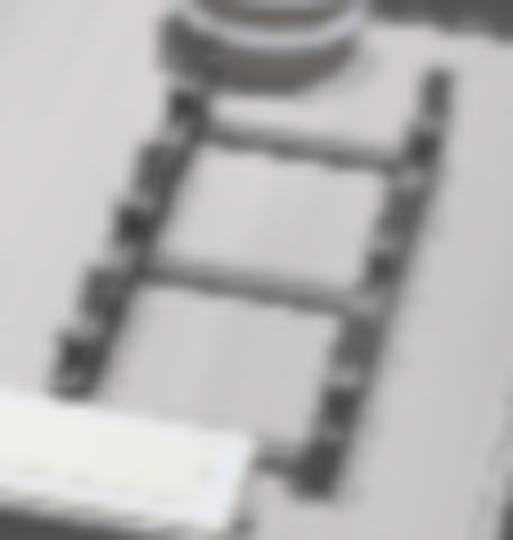

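```bash
cat >> tr.py <<'E'
print('=====')
for n,im in(('top',a),('side',b)):
  g=cv2.cvtColor(im,cv2.COLOR_BGR2GRAY).astype(np.float32)
  for sgn in(1,-1):
   for x in (-.08,-.04,.04,.08):
    ys=np.arange(.150,.1801,.002)*sgn; P=np.array([proj(n,[*(C+R@[x,y]),.04]) for y in ys]).astype(np.float32)
    v=cv2.remap(g,P[:,:1],P[:,1:],cv2.INTER_LINEAR)[:,0]
    print(n,x,' '.join(f'{int(round(y*1000))}:{int(t)}' for y,t in zip(ys,v)))
E
python3 tr.py|sed -n '/^=/,$p'
```

```text
=====
top -0.08 150:214 152:214 154:213 156:213 158:214 160:211 162:205 164:196 166:180 168:145 170:97 172:66 174:52 176:52 178:58 180:67
top -0.04 150:205 152:185 154:153 156:125 158:122 160:137 162:158 164:173 166:172 168:145 170:99 172:67 174:57 176:56 178:60 180:67
top 0.04 150:206 152:190 154:168 156:155 158:158 160:171 162:184 164:189 166:176 168:145 170:101 172:65 174:59 176:59 178:65 180:72
top 0.08 150:208 152:208 154:208 156:208 158:208 160:205 162:200 164:193 166:175 168:142 170:101 172:64 174:56 176:57 178:63 180:70
top -0.08 -150:99 -152:89 -154:82 -156:77 -158:78 -160:96 -162:132 -164:165 -166:165 -168:138 -170:102 -172:76 -174:69 -176:69 -178:70 -180:70
top -0.04 -150:105 -152:95 -154:83 -156:79 -158:80 -160:99 -162:133 -164:162 -166:166 -168:142 -170:106 -172:79 -174:71 -176:71 -178:72 -180:72
top 0.04 -150:113 -152:100 -154:88 -156:79 -158:79 -160:98 -162:136 -164:162 -166:164 -168:141 -170:103 -172:79 -174:72 -176:72 -178:72 -180:72
top 0.08 -150:94 -152:83 -154:78 -156:75 -158:79 -160:99 -162:136 -164:166 -166:164 -168:139 -170:103 -172:74 -174:68 -176:68 -178:69 -
[... 417 characters left out ...]
:176 152:176 154:176 156:178 158:180 160:182 162:174 164:151 166:124 168:97 170:83 172:77 174:76 176:76 178:76 180:76
side -0.08 -150:83 -152:83 -154:83 -156:83 -158:85 -160:93 -162:101 -164:109 -166:117 -168:125 -170:125 -172:114 -174:102 -176:92 -178:82 -180:72
side -0.04 -150:80 -152:81 -154:81 -156:82 -158:91 -160:100 -162:111 -164:125 -166:139 -168:145 -170:132 -172:119 -174:107 -176:92 -178:77 -180:67
side 0.04 -150:75 -152:76 -154:77 -156:78 -158:80 -160:90 -162:100 -164:110 -166:117 -168:123 -170:128 -172:115 -174:102 -176:88 -178:78 -180:69
side 0.08 -150:76 -152:77 -154:78 -156:78 -158:85 -160:94 -162:104 -164:114 -166:124 -168:135 -170:132 -172:120 -174:108 -176:95 -178:82 -180:70
```

```bash
cat > go.py <<'E'
import sys
from h import *
from scipy.spatial.transform import Rotation as Ro
# usage: go.py x y z phi_deg
x,y,z,phi=map(float,sys.argv[1:5]); s=observe()
R=Ro.from_quat(s['ee_rot']).as_matrix(); p=np.degrees(np.arctan2(R[1,0],R[0,0]))
tw=-np.radians(phi-p)
R2=R@Ro.from_rotvec([0,0,tw]).as_matrix()
print('clock',round(s['clock'],2),'tcp',s['tool_pos'].round(4),'phi',p.round(2),'q6',np.degrees(s['q'][5]).round(0),'tilt',R[2,:].round(3),'gap',s['finger_gap'].round(4),'F',s['wrist_force'].round(1))
d=np.array([x,y,z])-s['tool_pos']
print('twist',tw.round(4),'cm now',(R.T@d*100).round(2),'after twist',(R2.T@d*100).round(2))
E
python3 go.py .505 .1035 .30 -91.7
```

```text
Traceback (most recent call last):
  File "go.py", line 9, in <module>
    print('clock',round(s['clock'],2),'tcp',s['tool_pos'].round(4),'phi',p.round(2),'q6',np.degrees(s['q'][5]).round(0),'tilt',R[2,:].round(3),'gap',s['finger_gap'].round(4),'F',s['wrist_force'].round(1))
                                                                                                                                                     ^^^^^^^^^^^^^^^^^^^^^
AttributeError: 'float' object has no attribute 'round'
```

```bash
sed -i "s/s\['finger_gap'\].round(4)/round(s['finger_gap'],4)/" go.py; python3 go.py .505 .1035 .30 -91.7
```

```text
clock 0.1 tcp [ 0.1384 -0.5064  0.4039] phi -74.72 q6 -4.0 tilt [-0.001 -0.    -1.   ] gap 0.0856 F [-0.3  0.6 -0.3]
twist 0.2964 cm now [-49.15 -51.44  10.47] after twist [-62.04 -34.84  10.47]
```

send_rows(increments=[[0, 0, 0, 0.1, 0.5], [0, 0, 0, 0.1, 0.5], [0, 0, 0, 0.096, 0.5], [-2.5, -1.4, 0.4, 0, 0.5], [-2.5, -1.4, 0.4, 0, 0.5], [-2.5, -1.4, 0.4, 0, 0.5], [-2.5, -1.4, 0.4, 0, 0.5], [-2.5, -1.4, 0.4, 0, 0.5], [-2.5, -1.4, 0.4, 0, 0.5], [-2.5, -1.4, 0.4, 0, 0.5]], force=40)

```text
clock: 0.93
tool_pos: [0.2419, -0.3331, 0.3761]
ee_rot: [-0.697, 0.717, 0.0, 0.0]
wrist_force: [1.0, 0.2, 0.2]
finger_gap: 0.0426
```

send_rows(increments=[[-2.5, -1.4, 0.4, 0, 0.5], [-2.5, -1.4, 0.4, 0, 0.5], [-2.5, -1.4, 0.4, 0, 0.5], [-2.5, -1.4, 0.4, 0, 0.5], [-2.5, -1.4, 0.4, 0, 0.5], [-2.5, -1.4, 0.4, 0, 0.5], [-2.5, -1.4, 0.4, 0, 0.5], [-2.5, -1.4, 0.4, 0, 0.5], [-2.5, -1.4, 0.4, 0, 0.5], [-2.5, -1.4, 0.4, 0, 0.5]])

```text
clock: 1.77
tool_pos: [0.3891, -0.0871, 0.3363]
ee_rot: [-0.697, 0.717, 0.0, -0.0]
wrist_force: [0.8, -0.4, -0.2]
finger_gap: 0.0425
```

```bash
python3 go.py .505 .1035 .25 -91.7
```

```text
clock 1.77 tcp [ 0.3891 -0.0871  0.3363] phi -91.67 q6 74.0 tilt [ 0.  0. -1.] gap 0.0425 F [ 0.8 -0.4 -0.2]
twist 0.0005 cm now [-19.39 -11.03   8.63] after twist [-19.4  -11.02   8.63]
```

send_rows(increments=[[-2.4, -1.4, 1.0, 0, 0.5], [-2.4, -1.4, 1.0, 0, 0.5], [-2.4, -1.4, 1.0, 0, 0.5], [-2.4, -1.4, 1.0, 0, 0.5], [-2.4, -1.4, 1.0, 0, 0.5], [-2.4, -1.4, 1.0, 0, 0.5], [-2.4, -1.4, 1.0, 0, 0.5], [-2.0, -1.0, 1.0, 0, 0.5], [0, 0, 0, 0, 0.5], [0, 0, 0, 0, 0.5]])

```text
clock: 2.6
tool_pos: [0.502, 0.0969, 0.2555]
ee_rot: [-0.697, 0.717, 0.001, -0.001]
wrist_force: [-0.2, -1.1, -0.6]
finger_gap: 0.0427
```

```bash
python3 go.py .505 .1035 .174 -91.7
python3 - <<'E'
from h import *
for n in("top","side"):
    f=grab_frame(n)[:,:,::-1]; c=f[170:310,140:340] if n=="top" else f[220:370,180:400]
    cv2.imwrite(f"pics/{n}1.png",cv2.resize(c,None,fx=3.5,fy=3.5,interpolation=2))
E
```

```text
clock 2.6 tcp [0.502  0.0969 0.2555] phi -91.57 q6 98.0 tilt [ 0.001  0.003 -1.   ] gap 0.0427 F [-0.2 -1.1 -0.6]
twist 0.0023 cm now [-0.68 -0.3   8.15] after twist [-0.68 -0.3   8.15]
```

View pics/side1.png

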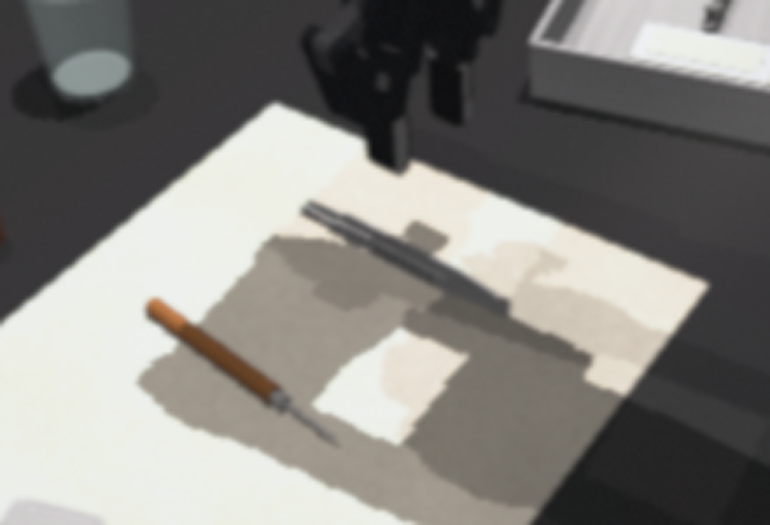

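send_rows(increments=[[-0.6, -0.3, 1.5, 0, 0.5], [-0.1, 0, 1.5, 0, 0.5], [0, 0, 1.5, 0, 0.5], [0, 0, 1.0, 0, 0.5], [0, 0, 0.5, 0, 0.5], [0, 0, 0, 0, 0.5], [0, 0, 0, 0, 0.5]])

```text
clock: 3.28
tool_pos: [0.5056, 0.1028, 0.1974]
ee_rot: [-0.696, 0.718, -0.0, 0.0]
wrist_force: [-0.1, 0.4, 0.7]
finger_gap: 0.0427
```

```bash
python3 go.py .505 .1035 .174 -91.7
python3 - <<'E'
from h import *
for n in("side",):
    f=grab_frame(n)[:,:,::-1]; c=f[220:370,180:400]
    cv2.imwrite(f"pics/{n}2.png",cv2.resize(c,None,fx=3.5,fy=3.5,interpolation=2))
E
```

```text
clock 3.28 tcp [0.5056 0.1028 0.1974] phi -91.71 q6 99.0 tilt [-0.    -0.001 -1.   ] gap 0.0427 F [-0.1  0.4  0.7]
twist -0.0001 cm now [-0.07  0.06  2.34] after twist [-0.07  0.06  2.34]
```

View pics/side2.png

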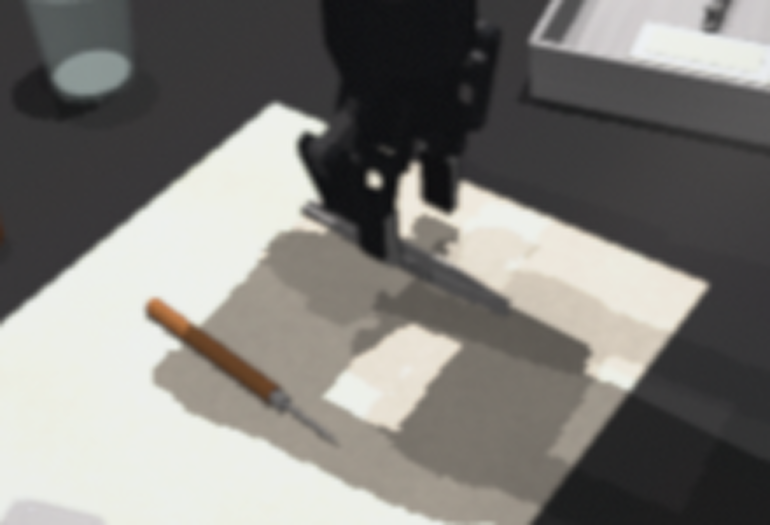

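send_rows(increments=[[-0.05, 0.05, 0.8, 0, 0.5], [0, 0, 0.8, 0, 0.6], [0, 0, 0.5, 0, 0.7], [0, 0, 0.2, 0, 0.75], [0, 0, 0, 0, 1], [0, 0, 0, 0, 1], [0, 0, 0, 0, 1], [0, 0, 0, 0, 1]], force=40)

```text
clock: 4.0
tool_pos: [0.5051, 0.1037, 0.1739]
ee_rot: [-0.697, 0.717, -0.0, 0.0]
wrist_force: [0.9, 1.3, 3.0]
finger_gap: 0.0103
```

```bash
python3 go.py .4417 -.191 .260 -75.1
```

```text
clock 4.0 tcp [0.5051 0.1037 0.1739] phi -91.67 q6 99.0 tilt [-0.    -0.001 -1.   ] gap 0.0103 F [0.9 1.3 3. ]
twist -0.2892 cm now [29.64  5.47 -8.62] after twist [26.85 13.7  -8.62]
```

send_rows(increments=[[0, 0, 0, 0, 1], [0, 0, -0.5, 0, 1], [0, 0, -1, 0, 1], [0, 0, -2, 0, 1], [0, 0, -2, 0, 1], [0, 0, -2, 0, 1], [0, 0, -1, 0, 1], [0, 0, 0, -0.1, 1], [0, 0, 0, -0.1, 1], [0, 0, 0, -0.089, 1]])

```text
clock: 4.83
tool_pos: [0.5047, 0.1036, 0.2588]
ee_rot: [0.794, -0.608, -0.0, 0.0]
wrist_force: [0.5, -0.6, -1.2]
finger_gap: 0.01
```

```bash
python3 go.py .4417 -.191 .260 -75.1
python3 - <<'E'
from h import *
for n in("side",):
    f=grab_frame(n)[:,:,::-1]; c=f[170:370,180:440]
    cv2.imwrite(f"pics/{n}3.png",cv2.resize(c,None,fx=3,fy=3,interpolation=2))
E
```

```text
clock 4.83 tcp [0.5047 0.1036 0.2588] phi -74.83 q6 82.0 tilt [ 0.  0. -1.] gap 0.01 F [ 0.5 -0.6 -1.2]
twist 0.0047 cm now [26.78 13.79 -0.11] after twist [26.85 13.67 -0.11]
```

View pics/side3.png

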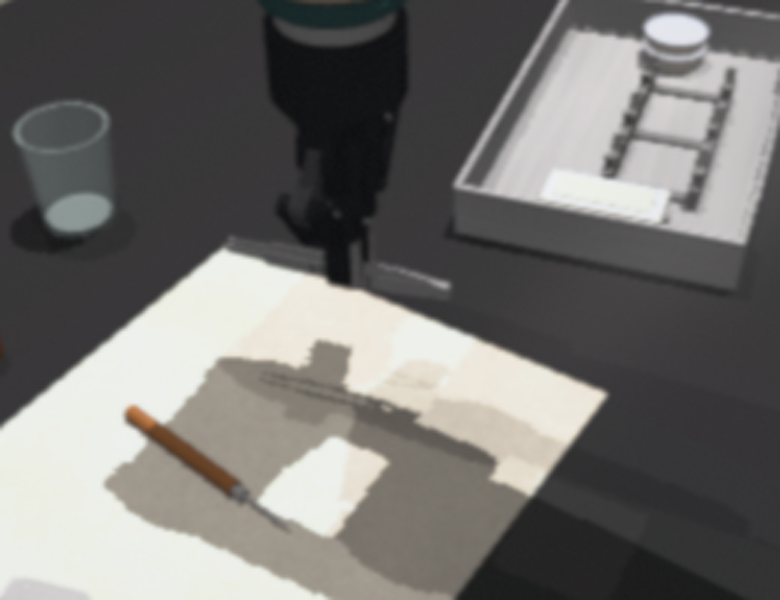

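Run:
```python
from h import *
A=ray('side',(256.3,250.3),.09);B=ray('side',(329.3,266.5),.09);print(A,B,np.linalg.norm(A-B)); d=(A-B)/np.linalg.norm(A-B); print('mid',B+d*.066,A-d*.076,'yaw',np.degrees(np.arctan2(d[1],d[0])))
```

```text
[0.58248101 0.12229906 0.09      ] [0.44543677 0.08586463 0.09      ] 0.14180475654905347
mid [0.50922109 0.10282226 0.09      ] [0.5090324  0.10277209 0.09      ] yaw 14.888197884866779
```

```bash
python3 go.py .4387 -.1918 .245 -75.1
```

```text
clock 4.88 tcp [0.5047 0.1036 0.2586] phi -74.56 q6 82.0 tilt [ 0.     0.001 -1.   ] gap 0.0097 F [-0.7  0.1 -0.2]
twist 0.0094 cm now [26.72 14.22  1.37] after twist [26.85 13.97  1.37]
```

send_rows(increments=[[1.5, 0.8, 0, 0, 1], [2.8, 1.45, 0, 0, 1], [2.8, 1.45, 0, 0, 1], [2.8, 1.45, 0, 0, 1], [2.8, 1.45, 0, 0, 1], [2.8, 1.45, 0, 0, 1], [2.8, 1.45, 0, 0, 1], [2.8, 1.45, 0, 0, 1], [2.8, 1.45, 0, 0, 1], [1.5, 0.9, 0, 0, 1]])

```text
clock: 5.72
tool_pos: [0.4407, -0.1785, 0.2587]
ee_rot: [0.791, -0.611, 0.0, 0.0]
wrist_force: [0.4, 0.5, -1.1]
finger_gap: 0.0106
```

send_rows(increments=[[1.0, 0.5, 0, 0, 1], [0, 0, 0.5, 0, 1], [0, 0, 0.5, 0, 1], [0, 0, 0, 0, 1]])

```text
clock: 6.05
tool_pos: [0.4393, -0.1859, 0.2471]
ee_rot: [0.793, -0.609, -0.001, 0.0]
wrist_force: [-0.5, 0.2, -0.1]
finger_gap: 0.0105
```

```bash
python3 go.py .4387 -.1918 .198 -75.1
python3 - <<'E'
from h import *
for n in("side","top"):
    f=grab_frame(n)[:,:,::-1]; c=f[120:300,250:500] if n=="side" else f[180:330,310:510]
    cv2.imwrite(f"pics/{n}4.png",cv2.resize(c,None,fx=3.2,fy=3.2,interpolation=2))
E
```

```text
clock 6.05 tcp [ 0.4393 -0.1859  0.2471] phi -75.09 q6 48.0 tilt [-0.002  0.002 -1.   ] gap 0.0105 F [-0.5  0.2 -0.1]
twist 0.0001 cm now [0.57 0.2  4.91] after twist [0.57 0.2  4.91]
```

View pics/side4.png

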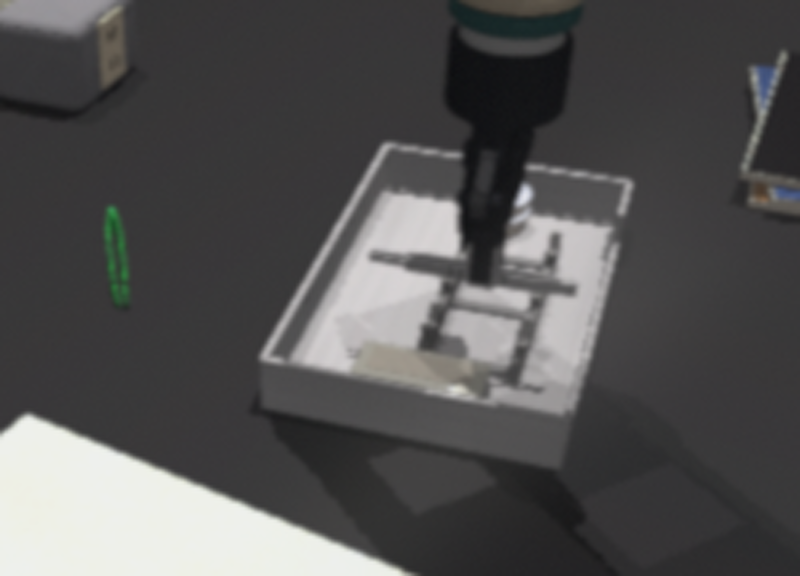

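View pics/top4.png

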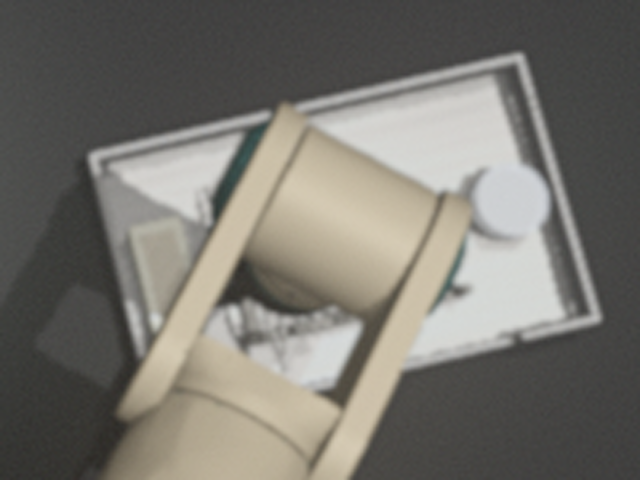

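Run:
```python
from h import *
z=.247-.169
A=ray('side',(250+371/3.2,120+256/3.2),z);B=ray('side',(250+578/3.2,120+289/3.2),z);print(A,B,np.linalg.norm(A-B)); d=(A-B)/np.linalg.norm(A-B); print('mid',B+d*.066,A-d*.076,'yaw',np.degrees(np.arctan2(d[1],d[0])))
```

```text
[ 0.51287971 -0.16207826  0.078     ] [ 0.37736475 -0.20197436  0.078     ] 0.14126572368580298
mid [ 0.44067797 -0.18333472  0.078     ] [ 0.43997358 -0.18354209  0.078     ] yaw 16.40462276913132
```

send_rows(increments=[[0.3, 0.1, 0.5, 0, 1], [0.25, 0.07, 1, 0, 1], [0, 0, 1, 0, 1], [0, 0, 1, 0, 1], [0, 0, 0.3, 0, 1], [0, 0, 0, 0, 1], [0, 0, 0, 0, 1]])

```text
clock: 6.73
tool_pos: [0.4391, -0.1927, 0.2104]
ee_rot: [0.793, -0.61, -0.0, 0.0]
wrist_force: [0.4, -0.1, 0.6]
finger_gap: 0.0103
```

```bash
python3 go.py .4395 -.1915 .196 -75.1
python3 - <<'E'
from h import *
for n in("side",):
    f=grab_frame(n)[:,:,::-1]; c=f[170:260,340:460] 
    cv2.imwrite(f"pics/{n}5.png",cv2.resize(c,None,fx=6,fy=6,interpolation=2))
E
```

```text
clock 6.73 tcp [ 0.4391 -0.1927  0.2104] phi -75.11 q6 47.0 tilt [-0.  0. -1.] gap 0.0103 F [ 0.4 -0.1  0.6]
twist -0.0003 cm now [-0.1  -0.07  1.44] after twist [-0.1  -0.07  1.44]
```

View pics/side5.png

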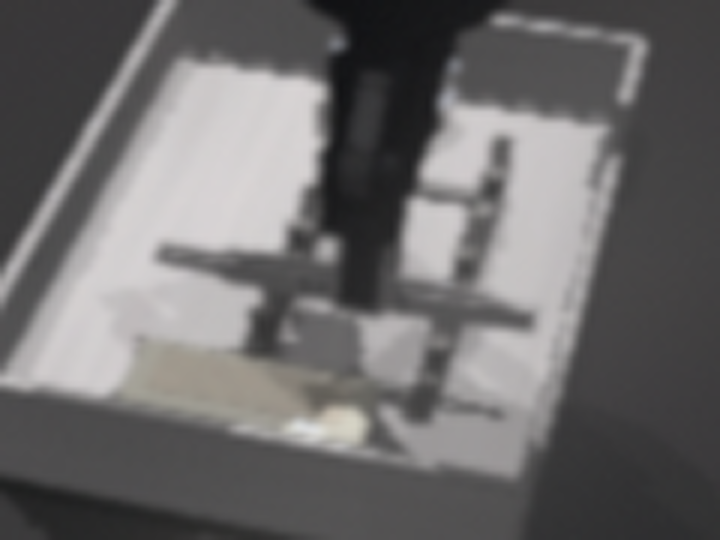

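send_rows(increments=[[-0.08, -0.05, 0.5, 0, 1], [0, 0, 0.4, 0, 1], [0, 0, 0.2, 0, 1], [0, 0, 0.1, 0, 1], [0, 0, 0, 0, 1]])

```text
clock: 7.2
tool_pos: [0.4393, -0.1918, 0.1983]
ee_rot: [0.793, -0.61, -0.0, 0.0]
wrist_force: [0.5, 0.2, -0.8]
finger_gap: 0.0099
```

```bash
python3 go.py .4395 -.1915 .196 -75.1
python3 - <<'E'
from h import *
for n in("side",):
    f=grab_frame(n)[:,:,::-1]; c=f[170:260,340:460] 
    cv2.imwrite(f"pics/{n}6.png",cv2.resize(c,None,fx=6,fy=6,interpolation=2))
E
```

```text
clock 7.2 tcp [ 0.4393 -0.1918  0.1983] phi -75.11 q6 47.0 tilt [-0.  0. -1.] gap 0.0099 F [ 0.5  0.2 -0.8]
twist -0.0002 cm now [-0.02 -0.02  0.23] after twist [-0.02 -0.02  0.23]
```

View pics/side6.png

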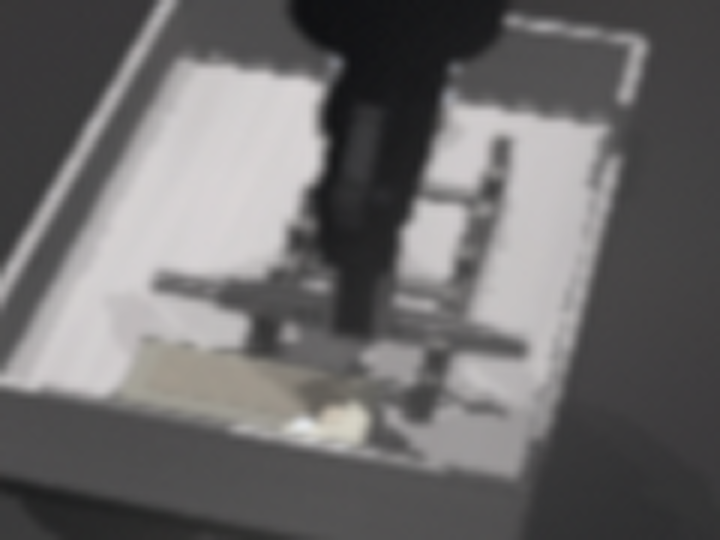

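send_rows(increments=[[0, 0, 0.1, 0, 1], [0, 0, 0.1, 0, 1], [0, 0, 0, 0, 1], [0, 0, 0, 0, 1]])

```text
clock: 7.58
tool_pos: [0.4394, -0.1918, 0.1967]
ee_rot: [0.793, -0.61, 0.0, 0.0]
wrist_force: [-0.7, 0.9, -0.5]
finger_gap: 0.0104
```

send_rows(increments=[[0, 0, 0.1, 0, 1], [0, 0, 0, 0, 1], [0, 0, 0, 0, 1]])

```text
clock: 7.83
tool_pos: [0.4395, -0.1919, 0.1959]
ee_rot: [0.793, -0.61, 0.0, -0.0]
wrist_force: [-0.0, -0.4, 1.0]
finger_gap: 0.01
```

send_rows(increments=[[0, 0, 0.06, 0, 1], [0, 0, 0, 0, 1], [0, 0, 0, 0, 1]])

```text
clock: 8.08
tool_pos: [0.4395, -0.1919, 0.1958]
ee_rot: [0.793, -0.61, 0.0, 0.0]
wrist_force: [-2.4, 0.5, 5.9]
finger_gap: 0.0101
```

send_rows(increments=[[0, 0, 0, 0, 0.85], [0, 0, 0, 0, 0.8], [0, 0, 0, 0, 0.75], [0, 0, 0, 0, 0.7], [0, 0, 0, 0, 0.7], [0, 0, 0, 0, 0.7]])

```text
clock: 8.58
tool_pos: [0.4394, -0.1918, 0.195]
ee_rot: [0.793, -0.61, -0.0, 0.0]
wrist_force: [-0.3, 1.3, 0.5]
finger_gap: 0.0259
```

```bash
python3 go.py .4395 -.1915 .27 -75.1
python3 - <<'E'
from h import *
for n in("side",):
    f=grab_frame(n)[:,:,::-1]; c=f[170:260,340:460] 
    cv2.imwrite(f"pics/{n}7.png",cv2.resize(c,None,fx=6,fy=6,interpolation=2))
E
```

```text
clock 8.58 tcp [ 0.4394 -0.1918  0.195 ] phi -75.11 q6 47.0 tilt [-0.  0. -1.] gap 0.0259 F [-0.3  1.3  0.5]
twist -0.0002 cm now [-0.03 -0.02 -7.5 ] after twist [-0.03 -0.02 -7.5 ]
```

View pics/side7.png

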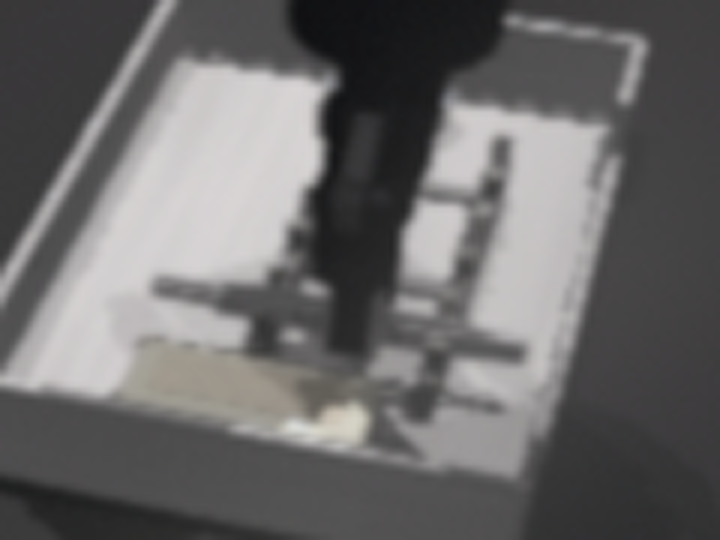

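send_rows(increments=[[0, 0, -0.3, 0, 0.7], [0, 0, -1, 0, 0.7], [0, 0, -2, 0, 0.7], [0, 0, -2.5, 0, 0.7], [0, 0, -2.5, 0, 0.6], [0, 0, 0, -0.12, 0.5], [0, 0, 0, -0.12, 0.5], [0, 0, 0, -0.12, 0.5], [0, 0, 0, -0.12, 0.5], [0, 0, 0, -0.12, 0.5]])

```text
clock: 9.47
tool_pos: [0.4394, -0.1918, 0.2792]
ee_rot: [0.938, -0.345, 0.001, 0.0]
wrist_force: [0.1, 0.9, 0.1]
finger_gap: 0.0427
```

send_rows(increments=[[0, 0, 0, -0.12, 0.5], [0, 0, 0, -0.12, 0.5], [0, 0, 0, -0.12, 0.5], [0, 0, 0, -0.12, 0.5], [0, 0, 0, -0.12, 0.5], [0, 0, 0, -0.12, 0.5], [0, 0, 0, -0.12, 0.5], [0, 0, 0, -0.12, 0.5], [0, 0, 0, -0.12, 0.5], [0, 0, 0, -0.12, 0.5]])

```text
clock: 10.3
tool_pos: [0.4394, -0.1918, 0.2791]
ee_rot: [0.97, 0.245, 0.0, 0.0]
wrist_force: [0.8, -0.6, 0.1]
finger_gap: 0.0431
```

send_rows(increments=[[0, 0, 0, -0.12, 0.5], [0, 0, 0, -0.12, 0.5], [0, 0, 0, -0.12, 0.5], [0, 0, 0, -0.12, 0.5], [0, 0, 0, -0.12, 0.5], [0, 0, 0, -0.12, 0.5], [0, 0, 0, -0.12, 0.5], [0, 0, 0, -0.12, 0.5], [0, 0, 0, 0, 0.5]])

```text
clock: 11.05
tool_pos: [0.4394, -0.1918, 0.2791]
ee_rot: [0.747, 0.664, 0.0, 0.001]
wrist_force: [-0.1, -0.1, -0.5]
finger_gap: 0.0427
```

```bash
python3 go.py .547 .214 .25 83.4
```

```text
clock 11.05 tcp [ 0.4394 -0.1918  0.2791] phi 83.27 q6 -111.0 tilt [-0.     0.001 -1.   ] gap 0.0427 F [-0.1 -0.1 -0.5]
twist -0.0023 cm now [41.56  5.92  2.89] after twist [41.55  6.02  2.89]
```

send_rows(increments=[[1.5, 0.3, 0, 0, 0.5], [2.8, 0.4, 0, 0, 0.5], [2.8, 0.4, 0, 0, 0.5], [2.8, 0.4, 0, 0, 0.5], [2.8, 0.4, 0, 0, 0.5], [2.8, 0.4, 0, 0, 0.5], [2.8, 0.4, 0, 0, 0.5], [2.8, 0.4, 0, 0, 0.5], [2.8, 0.4, 0, 0, 0.5], [2.8, 0.4, 0, 0, 0.5]])

```text
clock: 11.88
tool_pos: [0.5107, 0.0699, 0.2789]
ee_rot: [0.75, 0.661, 0.0, 0.0]
wrist_force: [0.3, -0.2, -0.1]
finger_gap: 0.0427
```

send_rows(increments=[[2.8, 0.4, 0.5, 0, 0.5], [2.8, 0.4, 0.5, 0, 0.5], [2.8, 0.4, 0.5, 0, 0.5], [2.8, 0.4, 0.5, 0, 0.5], [2.8, 0.4, 0.5, 0, 0.5], [0.8, 0.1, 0.5, 0, 0.5], [0, 0, 0, 0, 0.5], [0, 0, 0, 0, 0.5]])

```text
clock: 12.55
tool_pos: [0.5492, 0.2125, 0.2479]
ee_rot: [0.749, 0.662, -0.001, 0.0]
wrist_force: [-0.2, -0.4, -0.1]
finger_gap: 0.0426
```

```bash
python3 go.py .547 .214 .174 83.4
python3 - <<'E'
from h import *
for n in("side","top"):
    f=grab_frame(n)[:,:,::-1]; cv2.imwrite(f"pics/{n}8.png",f); c=f[165:275,330:460] if n=="side" else f[185:325,320:510]
    cv2.imwrite(f"pics/{n}8c.png",cv2.resize(c,None,fx=5 if n=="side" else 4,fy=5 if n=="side" else 4,interpolation=2))
f=cv2.imread('pics/side8.png')[200:400,160:400]; cv2.imwrite('pics/side8n.png',cv2.resize(f,None,fx=3,fy=3,interpolation=2))
E
```

```text
clock 12.55 tcp [0.5492 0.2125 0.2479] phi 82.94 q6 -65.0 tilt [-0.001 -0.001 -1.   ] gap 0.0426 F [-0.2 -0.4 -0.1]
twist -0.008 cm now [ 0.12 -0.23  7.39] after twist [ 0.12 -0.23  7.39]
```

View pics/side8c.png

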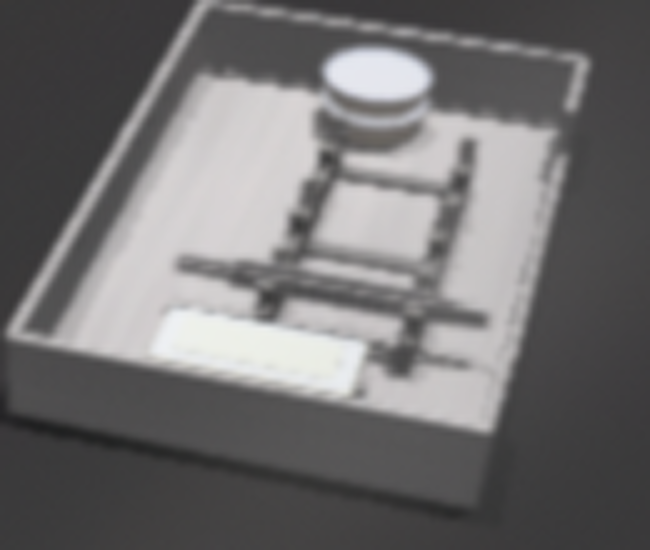

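View pics/top8c.png

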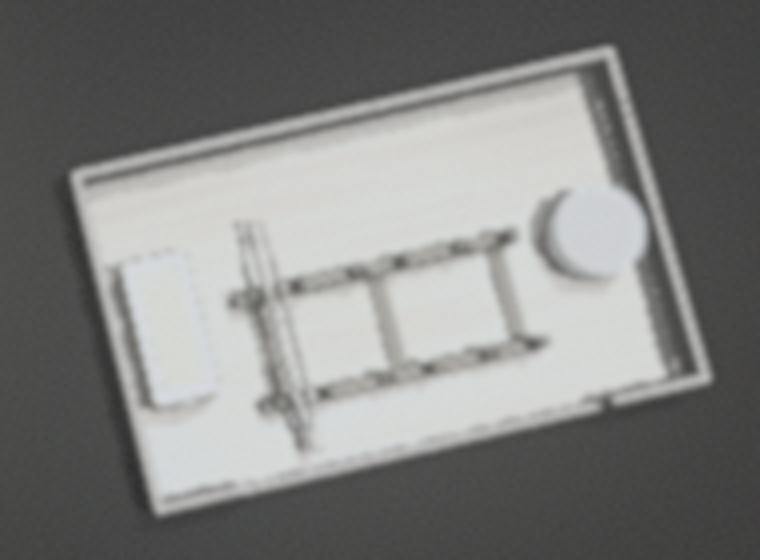

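View pics/side8n.png

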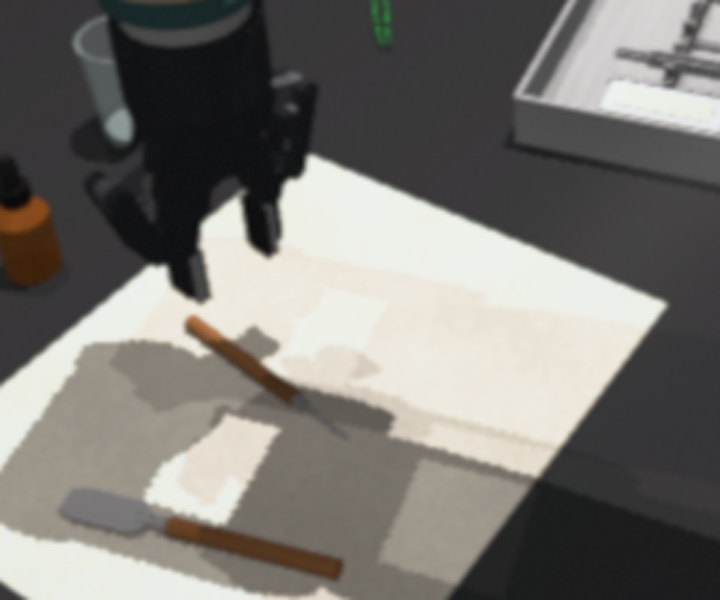

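send_rows(increments=[[0.1, -0.2, 1.5, 0, 0.5], [0, 0, 1.5, 0, 0.5], [0, 0, 1.5, 0, 0.5], [0, 0, 0.5, 0, 0.5], [0, 0, 0, 0, 0.5], [0, 0, 0, 0, 0.5]])

```text
clock: 13.15
tool_pos: [0.5478, 0.2134, 0.1989]
ee_rot: [0.749, 0.662, 0.0, 0.0]
wrist_force: [0.1, -0.9, 1.6]
finger_gap: 0.0429
```

```bash
python3 go.py .547 .214 .174 83.4
python3 - <<'E'
from h import *
for n in("side",):
    f=grab_frame(n)[:,:,::-1]; c=f[240:370,160:330]
    cv2.imwrite(f"pics/{n}9.png",cv2.resize(c,None,fx=4,fy=4,interpolation=2))
E
```

```text
clock 13.15 tcp [0.5478 0.2134 0.1989] phi 82.95 q6 -65.0 tilt [ 0.     0.001 -1.   ] gap 0.0429 F [ 0.1 -0.9  1.6]
twist -0.0079 cm now [ 0.05 -0.09  2.49] after twist [ 0.05 -0.09  2.49]
```

View pics/side9.png

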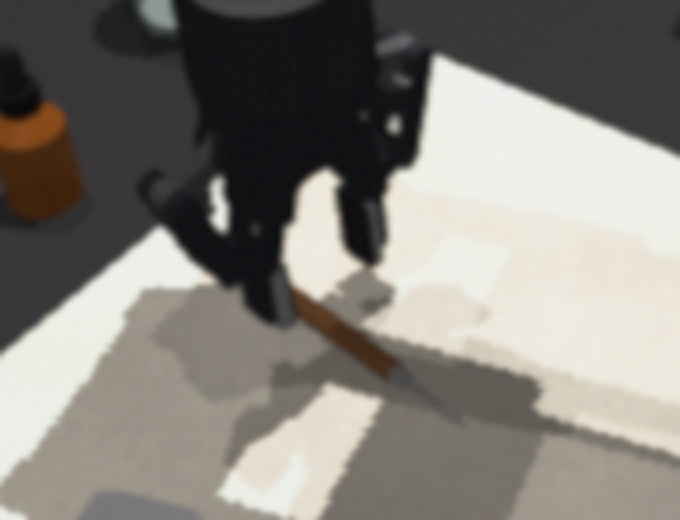

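send_rows(increments=[[0.05, -0.08, 0.9, -0.008, 0.5], [0, 0, 0.9, 0, 0.6], [0, 0, 0.5, 0, 0.7], [0, 0, 0.17, 0, 0.75], [0, 0, 0, 0, 1], [0, 0, 0, 0, 1], [0, 0, 0, 0, 1], [0, 0, 0, 0, 1]])

```text
clock: 13.87
tool_pos: [0.5471, 0.2148, 0.1739]
ee_rot: [0.746, 0.666, 0.001, 0.0]
wrist_force: [0.4, -0.6, 4.4]
finger_gap: 0.0082
```

send_rows(increments=[[0, 0, 0, 0, 1], [0, 0, -0.5, 0, 1], [0, 0, -1, 0, 1], [0, 0, -2, 0, 1], [0, 0, -2, 0, 1], [0, 0, -2, 0, 1], [0, 0, -1, 0, 1], [0, 0, 0, 0.1, 1], [0, 0, 0, 0.12, 1], [0, 0, 0, 0.12, 1]])

```text
clock: 14.7
tool_pos: [0.5466, 0.2146, 0.2584]
ee_rot: [0.85, 0.527, -0.0, 0.0]
wrist_force: [0.7, 0.6, 0.3]
finger_gap: 0.0079
```

```bash
python3 go.py .458 -.253 .26 -75.1
python3 - <<'E'
from h import *
for n in("side",):
    f=grab_frame(n)[:,:,::-1]; c=f[190:370,130:360]
    cv2.imwrite(f"pics/{n}10.png",cv2.resize(c,None,fx=3.3,fy=3.3,interpolation=2))
E
```

```text
clock 14.7 tcp [0.5466 0.2146 0.2584] phi 63.67 q6 -46.0 tilt [-0. -0. -1.] gap 0.0079 F [0.7 0.6 0.3]
twist 2.4219 cm now [-45.84  12.8   -0.15] after twist [42.91 20.59 -0.15]
```

View pics/side10.png

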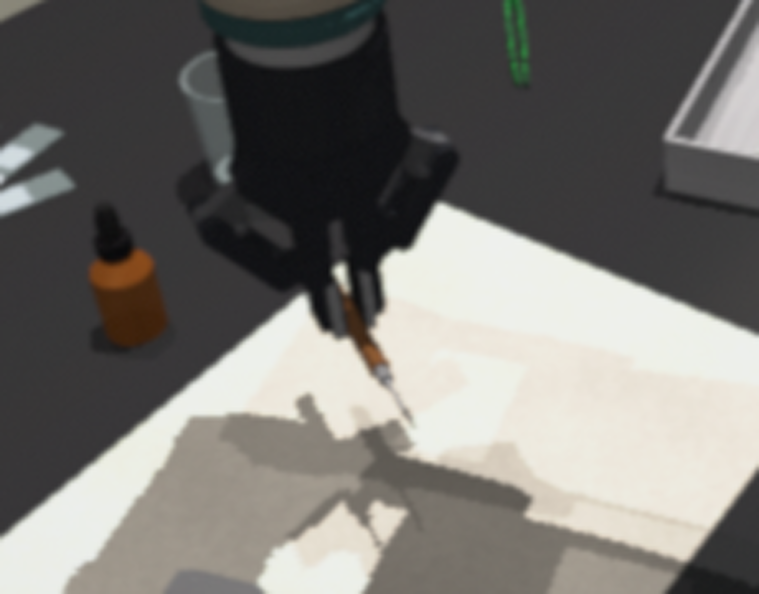

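send_rows(increments=[[0, 0, -0.5, 0.12, 1], [0, 0, -0.5, 0.12, 1], [0, 0, 0, 0.12, 1], [0, 0, 0, 0.12, 1], [0, 0, 0, 0.12, 1], [0, 0, 0, 0.12, 1], [0, 0, 0, 0.12, 1], [0, 0, 0, 0.12, 1], [0, 0, 0, 0.12, 1], [0, 0, 0, 0.12, 1]])

```text
clock: 15.58
tool_pos: [0.5467, 0.2146, 0.2681]
ee_rot: [0.999, -0.043, -0.0, 0.0]
wrist_force: [-0.0, -0.5, -0.1]
finger_gap: 0.0084
```

send_rows(increments=[[0, 0, 0, 0.12, 1], [0, 0, 0, 0.12, 1], [0, 0, 0, 0.12, 1], [0, 0, 0, 0.12, 1], [0, 0, 0, 0.12, 1], [0, 0, 0, 0.12, 1], [0, 0, 0, 0.12, 1], [0, 0, 0, 0.12, 1], [0, 0, 0, 0.1, 1], [0, 0, 0, 0, 1]])

```text
clock: 16.42
tool_pos: [0.5467, 0.2146, 0.2681]
ee_rot: [0.841, -0.541, -0.0, 0.0]
wrist_force: [0.5, 0.2, 0.4]
finger_gap: 0.008
```

```bash
python3 go.py .458 -.253 .26 -75.1
python3 - <<'E'
from h import *
for n in("side",):
    f=grab_frame(n)[:,:,::-1]; cv2.imwrite(f"pics/{n}11.png",f);c=f[190:370,130:360]
    cv2.imwrite(f"pics/{n}11c.png",cv2.resize(c,None,fx=3.3,fy=3.3,interpolation=2))
E
```

```text
clock 16.42 tcp [0.5467 0.2146 0.2681] phi -65.54 q6 83.0 tilt [ 0.     0.001 -1.   ] gap 0.008 F [0.5 0.2 0.4]
twist 0.1668 cm now [38.89 27.43  0.83] after twist [42.91 20.59  0.83]
```

View pics/side11c.png

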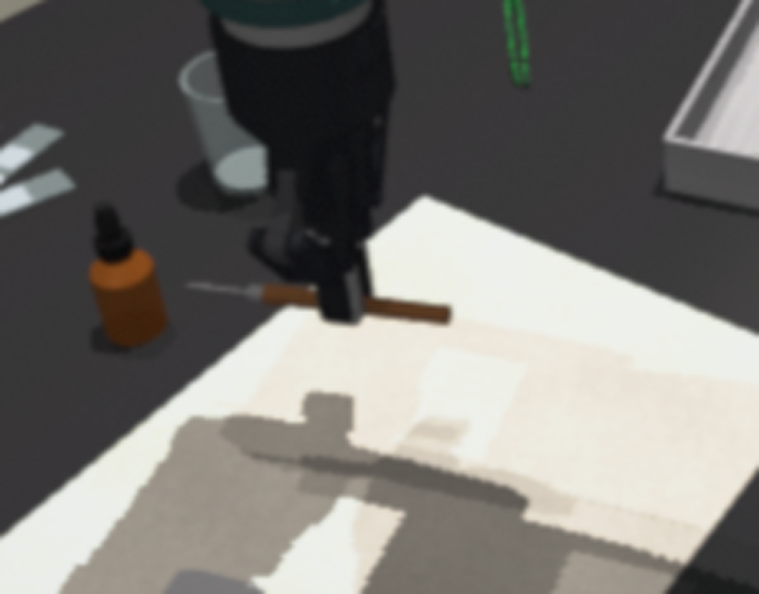

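Run:
```python
from h import *
z=.268-.169
A=ray('side',(130+186/3.3,190+285/3.3),z);B=ray('side',(130+452/3.3,190+314/3.3),z);print(A,B,np.linalg.norm(A-B)); d=(A-B)/np.linalg.norm(A-B); print('mid',B+d*.052,A-d*.088,'yaw',np.degrees(np.arctan2(d[1],d[0])))
```

```text
[0.62408006 0.25021097 0.099     ] [0.49773246 0.19122608 0.099     ] 0.1394379127712027
mid [0.54485074 0.21322307 0.099     ] [0.54434143 0.2129853  0.099     ] yaw 25.025337451042528
```

send_rows(increments=[[0, 0, 0, 0.083, 1], [0, 0, 0, 0.084, 1], [1.5, 0.7, 0, 0, 1], [2.8, 1.32, 0, 0, 1], [2.8, 1.32, 0, 0, 1], [2.8, 1.32, 0, 0, 1], [2.8, 1.32, 0, 0, 1], [2.8, 1.32, 0, 0, 1], [2.8, 1.32, 0, 0, 1], [2.8, 1.32, 0, 0, 1]])

```text
clock: 17.3
tool_pos: [0.5046, -0.0162, 0.2684]
ee_rot: [0.795, -0.607, 0.0, 0.0]
wrist_force: [0.6, 0.2, 0.2]
finger_gap: 0.0081
```

send_rows(increments=[[2.8, 1.32, 0, 0, 1], [2.8, 1.32, 0, 0, 1], [2.8, 1.32, 0, 0, 1], [2.8, 1.32, 0, 0, 1], [2.8, 1.32, 0, 0, 1], [2.8, 1.32, 0.3, 0, 1], [2.8, 1.32, 0.3, 0, 1], [2.0, 1.0, 0.3, 0, 1], [0, 0, 0, 0, 1], [0, 0, 0, 0, 1]])

```text
clock: 18.13
tool_pos: [0.4615, -0.2507, 0.2591]
ee_rot: [0.794, -0.609, -0.0, -0.0]
wrist_force: [-1.6, 0.7, -1.0]
finger_gap: 0.0084
```

```bash
python3 go.py .46 -.2525 .199 -75.1
python3 - <<'E'
from h import *
for n in("side",):
    f=grab_frame(n)[:,:,::-1]; c=f[120:270,320:480]
    cv2.imwrite(f"pics/{n}12.png",cv2.resize(c,None,fx=4,fy=4,interpolation=2))
E
```

```text
clock 18.13 tcp [ 0.4615 -0.2507  0.2591] phi -74.96 q6 42.0 tilt [-0.001  0.    -1.   ] gap 0.0084 F [-1.6  0.7 -1. ]
twist 0.0024 cm now [0.14 0.19 6.01] after twist [0.14 0.19 6.01]
```

View pics/side12.png

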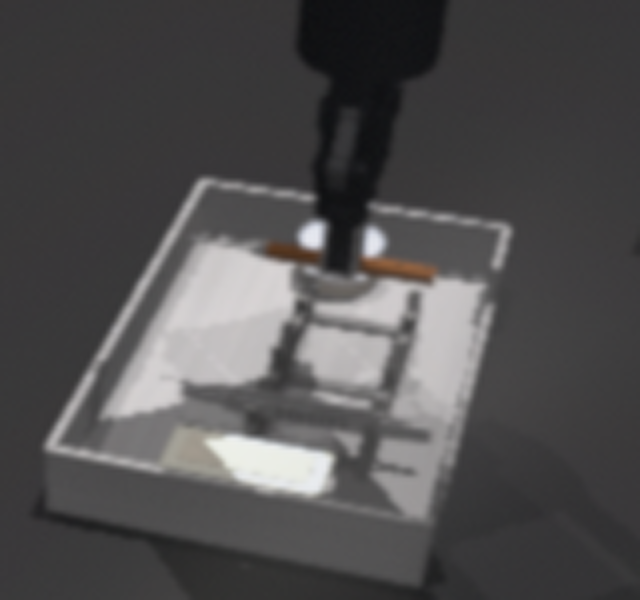

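send_rows(increments=[[0.1, 0.15, 1, 0, 1], [0, 0, 1.5, 0, 1], [0, 0, 1.5, 0, 1], [0, 0, 1, 0, 1], [0, 0, 0.5, 0, 1], [0, 0, 0.3, 0, 1], [0, 0, 0.1, 0, 1], [0, 0, 0, 0, 1], [0, 0, 0, 0, 1]])

```text
clock: 18.93
tool_pos: [0.461, -0.2514, 0.2011]
ee_rot: [0.793, -0.609, 0.001, -0.0]
wrist_force: [1.2, 0.7, -0.1]
finger_gap: 0.0083
```

```bash
python3 go.py .46 -.2525 .196 -75.1
python3 - <<'E'
from h import *
for n in("side",):
    f=grab_frame(n)[:,:,::-1]; c=f[165:265,340:460]
    cv2.imwrite(f"pics/{n}13.png",cv2.resize(c,None,fx=5.5,fy=5.5,interpolation=2))
E
```

```text
clock 18.93 tcp [ 0.461  -0.2514  0.2011] phi -75.04 q6 42.0 tilt [ 0.001 -0.001 -1.   ] gap 0.0083 F [ 1.2  0.7 -0.1]
twist 0.001 cm now [0.08 0.12 0.51] after twist [0.08 0.12 0.51]
```

View pics/side13.png

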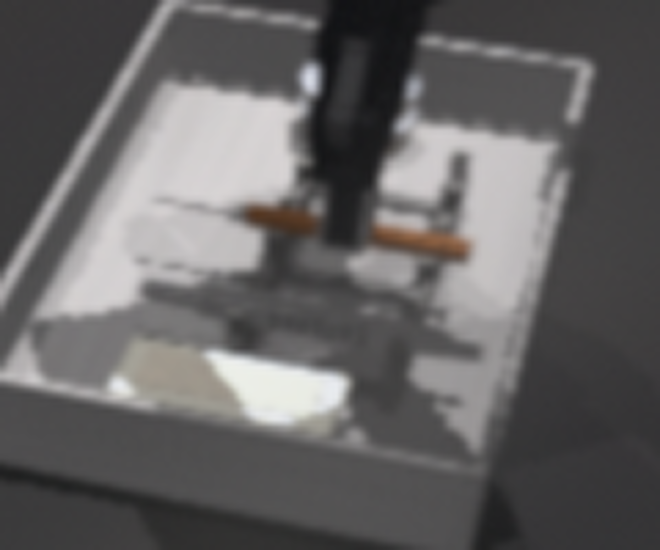

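send_rows(increments=[[0.05, 0.1, 0.2, 0, 1], [0, 0, 0.2, 0, 1], [0, 0, 0, 0, 1], [0, 0, 0, 0, 1]])

```text
clock: 19.32
tool_pos: [0.4598, -0.2521, 0.1963]
ee_rot: [0.793, -0.609, -0.0, 0.0]
wrist_force: [-0.2, -0.0, -0.7]
finger_gap: 0.0086
```

send_rows(increments=[[0, 0, 0.08, 0, 1], [0, 0, 0, 0, 1], [0, 0, 0, 0, 1]])

```text
clock: 19.57
tool_pos: [0.4599, -0.2521, 0.1958]
ee_rot: [0.793, -0.609, 0.0, 0.0]
wrist_force: [-0.9, -0.6, 1.5]
finger_gap: 0.0083
```

send_rows(increments=[[0, 0, 0.06, 0, 1], [0, 0, 0, 0, 1], [0, 0, 0, 0, 1]])

```text
clock: 19.82
tool_pos: [0.46, -0.2521, 0.1957]
ee_rot: [0.793, -0.609, 0.0, 0.0]
wrist_force: [-2.1, 1.4, 5.0]
finger_gap: 0.0081
```

Contact. Release.

send_rows(increments=[[0, 0, 0, 0, 0.87], [0, 0, 0, 0, 0.82], [0, 0, 0, 0, 0.76], [0, 0, 0, 0, 0.7], [0, 0, 0, 0, 0.7], [0, 0, 0, 0, 0.7]])

```text
clock: 20.32
tool_pos: [0.4599, -0.252, 0.1949]
ee_rot: [0.793, -0.609, -0.0, 0.0]
wrist_force: [1.3, 0.7, -0.4]
finger_gap: 0.026
```

send_rows(increments=[[0, 0, -0.3, 0, 0.7], [0, 0, -1, 0, 0.7], [0, 0, -2, 0, 0.7], [0, 0, -2.5, 0, 0.7], [0, 0, -2, 0, 0.7], [0, 0, 0, 0, 0.5]])

```text
clock: 20.82
tool_pos: [0.4608, -0.2526, 0.2789]
ee_rot: [0.793, -0.609, 0.005, -0.0]
wrist_force: [0.7, 0.2, 1.0]
finger_gap: 0.0366
```

```bash
python3 go.py .460 .3085 .26 -72.1
python3 - <<'E'
from h import *
for n in("side",):
    f=grab_frame(n)[:,:,::-1]; c=f[165:265,340:460]
    cv2.imwrite(f"pics/{n}14.png",cv2.resize(c,None,fx=5.5,fy=5.5,interpolation=2))
E
```

```text
clock 20.82 tcp [ 0.4608 -0.2526  0.2789] phi -75.06 q6 42.0 tilt [ 0.007 -0.006 -1.   ] gap 0.0366 F [0.7 0.2 1. ]
twist -0.0516 cm now [-54.24 -14.38   1.62] after twist [-53.43 -17.16   1.62]
```

View pics/side14.png

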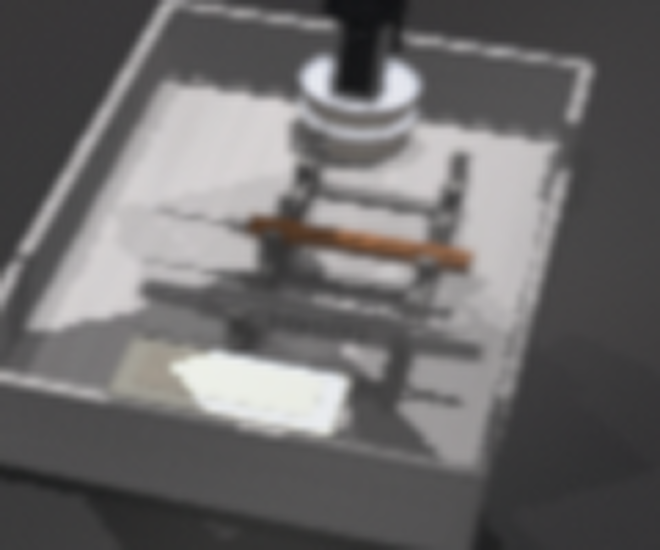

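send_rows(increments=[[0, 0, 0, -0.052, 0.5], [-1.5, -0.5, 0, 0, 0.5], [-2.8, -0.9, 0, 0, 0.5], [-2.8, -0.9, 0, 0, 0.5], [-2.8, -0.9, 0, 0, 0.5], [-2.8, -0.9, 0, 0, 0.5], [-2.8, -0.9, 0, 0, 0.5], [-2.8, -0.9, 0, 0, 0.5], [-2.8, -0.9, 0, 0, 0.5], [-2.8, -0.9, 0, 0, 0.5]])

```text
clock: 21.7
tool_pos: [0.4591, 0.0005, 0.2724]
ee_rot: [0.809, -0.588, -0.0, 0.0]
wrist_force: [0.9, 0.1, -1.1]
finger_gap: 0.0431
```

send_rows(increments=[[-2.8, -0.9, 0, 0, 0.5], [-2.8, -0.9, 0, 0, 0.5], [-2.8, -0.9, 0, 0, 0.5], [-2.8, -0.9, 0, 0, 0.5], [-2.8, -0.9, 0, 0, 0.5], [-2.8, -0.9, 0, 0, 0.5], [-2.8, -0.9, 0, 0, 0.5], [-2.8, -0.9, 0.5, 0, 0.5], [-2.8, -0.9, 0.5, 0, 0.5], [-2.8, -0.9, 0.6, 0, 0.5]])

```text
clock: 22.53
tool_pos: [0.4586, 0.2946, 0.2563]
ee_rot: [0.809, -0.588, -0.0, 0.0]
wrist_force: [0.4, -0.6, -1.0]
finger_gap: 0.0423
```

send_rows(increments=[[-1.0, -0.3, 0.5, 0, 0.5], [0, 0, 0, 0, 0.5], [0, 0, 0, 0, 0.5]])

```text
clock: 22.78
tool_pos: [0.4586, 0.3033, 0.251]
ee_rot: [0.809, -0.588, -0.0, 0.001]
wrist_force: [-0.0, -0.2, 0.2]
finger_gap: 0.043
```

```bash
python3 go.py .460 .3085 .174 -72.1
python3 - <<'E'
from h import *
for n in("side",'top'):
    f=grab_frame(n)[:,:,::-1]; cv2.imwrite(f'pics/{n}15.png',f)
    c=f[260:440,130:360] if n=='side' else f[185:325,320:510]
    cv2.imwrite(f"pics/{n}15c.png",cv2.resize(c,None,fx=3.3,fy=3.3,interpolation=2))
E
```

```text
clock 22.78 tcp [0.4586 0.3033 0.251 ] phi -72.03 q6 102.0 tilt [ 0.001  0.002 -1.   ] gap 0.043 F [-0.  -0.2  0.2]
twist 0.0012 cm now [-0.46 -0.31  7.7 ] after twist [-0.46 -0.31  7.7 ]
```

View pics/side15c.png

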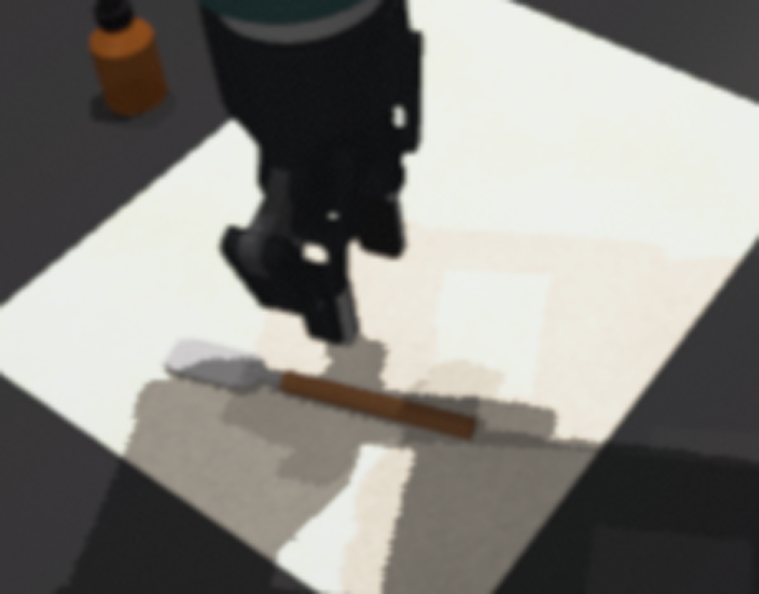

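View pics/top15c.png

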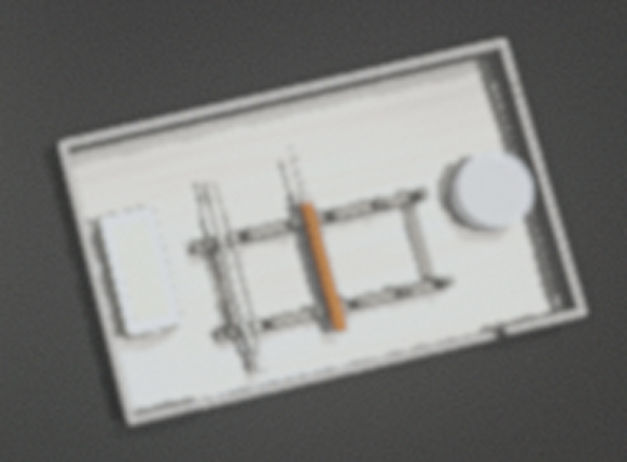

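send_rows(increments=[[-0.45, -0.3, 1.5, 0, 0.5], [0, 0, 1.5, 0, 0.5], [0, 0, 1.5, 0, 0.5], [0, 0, 0.7, 0, 0.5], [0, 0, 0, 0, 0.5], [0, 0, 0, 0, 0.5]])

```text
clock: 23.38
tool_pos: [0.4606, 0.3082, 0.2005]
ee_rot: [0.808, -0.589, 0.0, -0.0]
wrist_force: [-0.1, -0.6, 1.1]
finger_gap: 0.0424
```

```bash
python3 go.py .460 .3085 .174 -72.1
python3 - <<'E'
from h import *
for n in("side",):
    f=grab_frame(n)[:,:,::-1]
    c=f[260:440,130:360]
    cv2.imwrite(f"pics/{n}16.png",cv2.resize(c,None,fx=3.3,fy=3.3,interpolation=2))
E
```

```text
clock 23.38 tcp [0.4606 0.3082 0.2005] phi -72.14 q6 102.0 tilt [ 0. -0. -1.] gap 0.0424 F [-0.1 -0.6  1.1]
twist -0.0007 cm now [-0.05  0.05  2.65] after twist [-0.05  0.05  2.65]
```

View pics/side16.png

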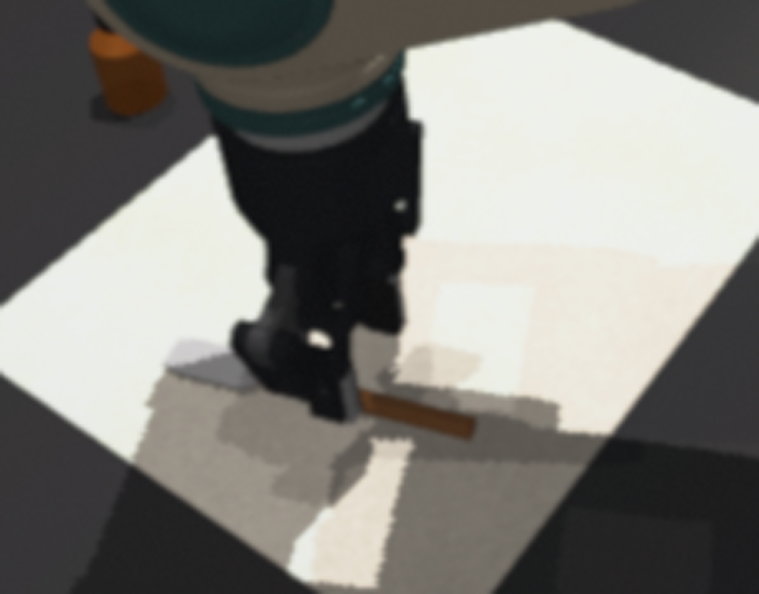

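send_rows(increments=[[-0.05, 0.05, 0.9, 0, 0.5], [0, 0, 0.9, 0, 0.6], [0, 0, 0.6, 0, 0.7], [0, 0, 0.23, 0, 0.75], [0, 0, 0, 0, 1], [0, 0, 0, 0, 1], [0, 0, 0, 0, 1], [0, 0, 0, 0, 1]])

```text
clock: 24.1
tool_pos: [0.4598, 0.3093, 0.1739]
ee_rot: [0.809, -0.588, 0.0, -0.0]
wrist_force: [-0.2, -0.5, 2.7]
finger_gap: 0.0083
```

send_rows(increments=[[0, 0, 0, 0, 1], [0, 0, -0.5, 0, 1], [0, 0, -1, 0, 1], [0, 0, -2, 0, 1], [0, 0, -2, 0, 1], [0, 0, -2, 0, 1], [0, 0, -2, 0, 1], [0, 0, 0, 0.052, 1], [0, 0, 0, 0, 1]])

```text
clock: 24.85
tool_pos: [0.4598, 0.3092, 0.2707]
ee_rot: [0.792, -0.61, 0.001, -0.001]
wrist_force: [-0.4, 0.2, -0.7]
finger_gap: 0.0082
```

```bash
python3 go.py .4747 -.3147 .26 -75.1
python3 - <<'E'
from h import *
for n in("side",):
    f=grab_frame(n)[:,:,::-1]
    c=f[240:420,130:360]
    cv2.imwrite(f"pics/{n}17.png",cv2.resize(c,None,fx=3.3,fy=3.3,interpolation=2))
E
```

```text
clock 24.85 tcp [0.4598 0.3092 0.2707] phi -75.16 q6 105.0 tilt [-0.001 -0.003 -1.   ] gap 0.0082 F [-0.4  0.2 -0.7]
twist -0.0011 cm now [60.69 14.54  0.99] after twist [60.67 14.61  0.99]
```

View pics/side17.png

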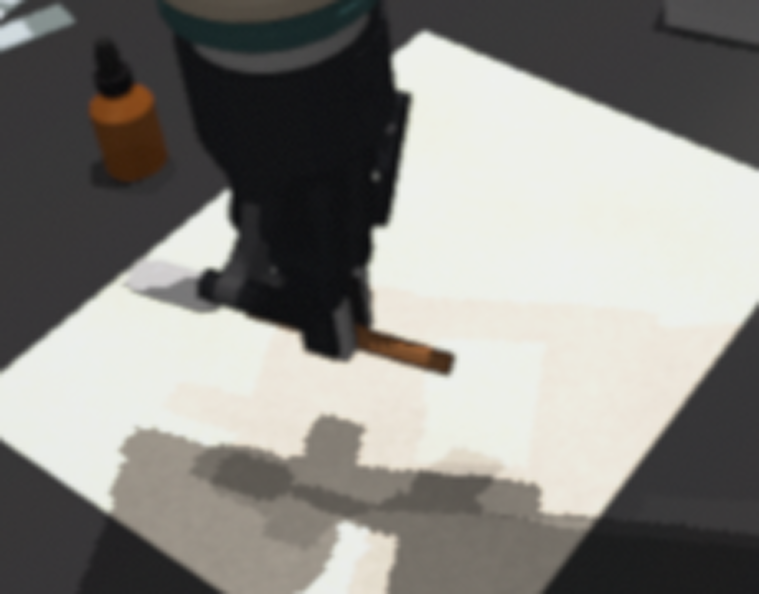

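Run:
```python
from h import *
z=.2707-.169
A=ray('side',(130+130/3.3,240+273/3.3),z);B=ray('side',(130+451/3.3,240+364/3.3),z);print(A,B,np.linalg.norm(A-B)); d=(A-B)/np.linalg.norm(A-B); print('mid',B+d*.052,A-d*.105,'yaw',np.degrees(np.arctan2(d[1],d[0])))
```

```text
[0.56208086 0.33707873 0.1017    ] [0.40979038 0.2956658  0.1017    ] 0.15782085560416043
mid [0.45996819 0.30931085 0.1017    ] [0.46076028 0.30952624 0.1017    ] yaw 15.212794954448333
```

send_rows(increments=[[1.5, 0.36, 0, 0, 1], [2.8, 0.674, 0, 0, 1], [2.8, 0.674, 0, 0, 1], [2.8, 0.674, 0, 0, 1], [2.8, 0.674, 0, 0, 1], [2.8, 0.674, 0, 0, 1], [2.8, 0.674, 0, 0, 1], [2.8, 0.674, 0, 0, 1], [2.8, 0.674, 0, 0, 1], [2.8, 0.674, 0, 0, 1]])

```text
clock: 25.73
tool_pos: [0.4659, 0.0332, 0.2678]
ee_rot: [0.794, -0.608, -0.001, 0.001]
wrist_force: [0.5, -0.7, -0.5]
finger_gap: 0.0087
```

send_rows(increments=[[2.8, 0.674, 0, 0, 1], [2.8, 0.674, 0, 0, 1], [2.8, 0.674, 0, 0, 1], [2.8, 0.674, 0, 0, 1], [2.8, 0.674, 0, 0, 1], [2.8, 0.674, 0, 0, 1], [2.8, 0.674, 0, 0, 1], [2.8, 0.674, 0, 0, 1], [2.8, 0.674, 0, 0, 1], [2.8, 0.674, 0, 0, 1]])

```text
clock: 26.57
tool_pos: [0.473, -0.2546, 0.2676]
ee_rot: [0.793, -0.609, -0.001, 0.0]
wrist_force: [0.5, 0.4, 0.1]
finger_gap: 0.0083
```

send_rows(increments=[[2.8, 0.674, 0.3, 0, 1], [2.0, 0.5, 0.3, 0, 1], [0.8, 0.2, 0.3, 0, 1], [0, 0, 0, 0, 1], [0, 0, 0, 0, 1]])

```text
clock: 26.98
tool_pos: [0.4745, -0.3104, 0.2587]
ee_rot: [0.793, -0.609, -0.001, -0.0]
wrist_force: [0.7, 0.3, -1.1]
finger_gap: 0.0087
```

```bash
python3 go.py .4747 -.3147 .2 -75.1
python3 - <<'E'
from h import *
for n in("side",):
    f=grab_frame(n)[:,:,::-1]
    c=f[110:270,320:480]
    cv2.imwrite(f"pics/{n}18.png",cv2.resize(c,None,fx=3.7,fy=3.7,interpolation=2))
E
```

```text
clock 26.98 tcp [ 0.4745 -0.3104  0.2587] phi -75.04 q6 38.0 tilt [-0.002  0.001 -1.   ] gap 0.0087 F [ 0.7  0.3 -1.1]
twist 0.0011 cm now [0.43 0.09 5.87] after twist [0.43 0.09 5.87]
```

View pics/side18.png

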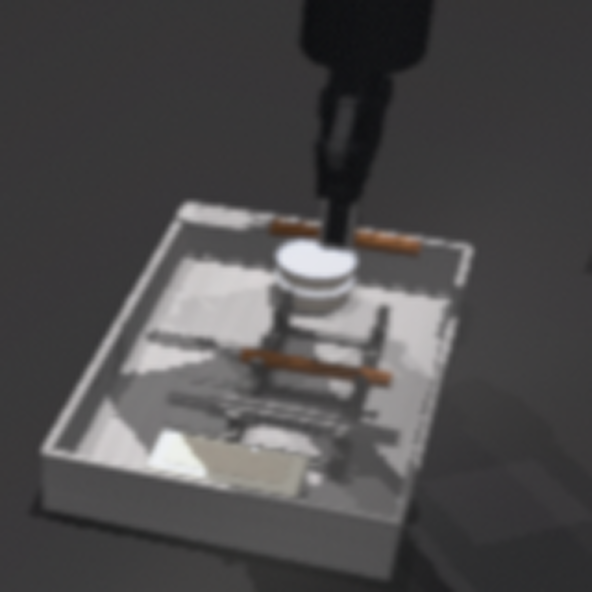

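send_rows(increments=[[0.35, 0.08, 1, 0, 1], [0, 0, 1.5, 0, 1], [0, 0, 1.5, 0, 1], [0, 0, 1, 0, 1], [0, 0, 0.5, 0, 1], [0, 0, 0.2, 0, 1], [0, 0, 0, 0, 1], [0, 0, 0, 0, 1]])

```text
clock: 27.7
tool_pos: [0.4751, -0.3146, 0.2034]
ee_rot: [0.793, -0.609, 0.001, 0.0]
wrist_force: [-0.5, -0.4, -1.3]
finger_gap: 0.0083
```

```bash
python3 go.py .4747 -.3147 .196 -75.1
python3 - <<'E'
from h import *
for n in("side",):
    f=grab_frame(n)[:,:,::-1]
    c=f[155:265,340:460]
    cv2.imwrite(f"pics/{n}19.png",cv2.resize(c,None,fx=5.4,fy=5.4,interpolation=2))
E
```

```text
clock 27.7 tcp [ 0.4751 -0.3146  0.2034] phi -75.04 q6 38.0 tilt [ 0.001 -0.001 -1.   ] gap 0.0083 F [-0.5 -0.4 -1.3]
twist 0.001 cm now [-0.    0.04  0.74] after twist [-0.    0.04  0.74]
```

View pics/side19.png

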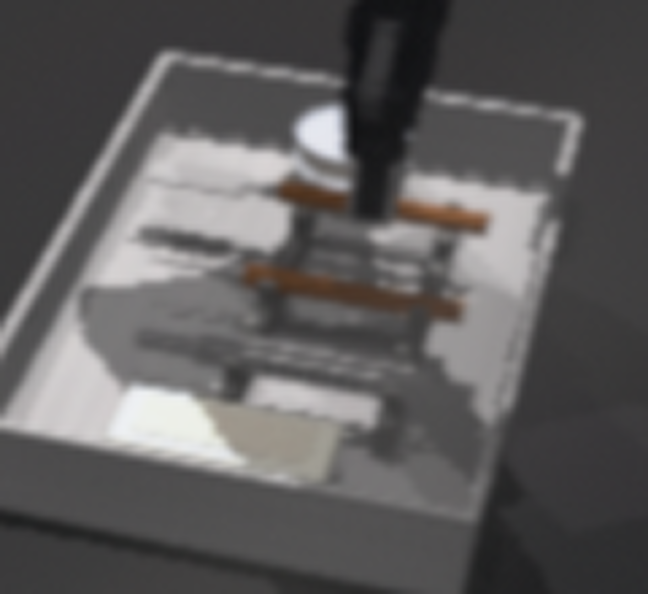

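send_rows(increments=[[0, 0.03, 0.3, 0, 1], [0, 0, 0.2, 0, 1], [0, 0, 0.1, 0, 1], [0, 0, 0, 0, 1], [0, 0, 0, 0, 1]])

```text
clock: 28.17
tool_pos: [0.4745, -0.3146, 0.1966]
ee_rot: [0.793, -0.609, -0.0, 0.0]
wrist_force: [0.1, -0.1, 0.0]
finger_gap: 0.0085
```

send_rows(increments=[[0, 0, 0.08, 0, 1], [0, 0, 0, 0, 1], [0, 0, 0, 0, 1]])

```text
clock: 28.42
tool_pos: [0.4746, -0.3147, 0.196]
ee_rot: [0.793, -0.609, 0.0, 0.0]
wrist_force: [0.4, 0.4, -0.8]
finger_gap: 0.0086
```

send_rows(increments=[[0, 0, 0.08, 0, 1], [0, 0, 0, 0, 1], [0, 0, 0, 0, 1]])

```text
clock: 28.67
tool_pos: [0.4746, -0.3147, 0.1958]
ee_rot: [0.793, -0.609, 0.0, 0.0]
wrist_force: [-2.0, 0.6, 5.3]
finger_gap: 0.0089
```

Contact. Release and retreat.

send_rows(increments=[[0, 0, 0, 0, 0.87], [0, 0, 0, 0, 0.82], [0, 0, 0, 0, 0.76], [0, 0, 0, 0, 0.7], [0, 0, 0, 0, 0.7], [0, 0, 0, 0, 0.7]])

```text
clock: 29.17
tool_pos: [0.4745, -0.3146, 0.195]
ee_rot: [0.793, -0.609, -0.0, 0.0]
wrist_force: [-0.4, 0.8, 1.1]
finger_gap: 0.0258
```

send_rows(increments=[[0, 0, -0.3, 0, 0.7], [0, 0, -1, 0, 0.7], [0, 0, -2, 0, 0.7], [0, 0, -2.5, 0, 0.7], [0, 0, -3, 0, 0.7], [0, 0, -3, 0, 0.7], [-2.5, 0, -1, 0, 0.7], [-2.8, 0, 0, 0, 0.7], [-2.8, 0, 0, 0, 0.7], [-2.8, 0, 0, 0, 0.7]])

```text
clock: 30.0
tool_pos: [0.4459, -0.2083, 0.3244]
ee_rot: [0.793, -0.609, 0.001, -0.0]
wrist_force: [0.1, 0.5, 0.3]
finger_gap: 0.0254
```

send_rows(increments=[[-2.8, 0, 0, 0, 0.7], [-2.8, 0, 0, 0, 0.7], [-2.8, 0, 0, 0, 0.7], [-2.8, 0, 0, 0, 0.7], [-2.8, 0, 0, 0, 0.7], [-2.8, 0, 0, 0, 0.7], [-2.8, 0, 0, 0, 0.7], [-2.8, 0, 0, 0, 0.7], [-2.8, 0, 0, 0, 0.7], [-2.8, 0, 0, 0, 0.7]])

```text
clock: 30.83
tool_pos: [0.3735, 0.0624, 0.3242]
ee_rot: [0.793, -0.609, 0.001, -0.001]
wrist_force: [1.2, -0.1, -0.0]
finger_gap: 0.0256
```

Run:
```python
from h import *
s=observe();print(s['clock'],s['tool_pos'])
for n in("side",'top'):
    f=grab_frame(n)[:,:,::-1]; cv2.imwrite(f'pics/{n}20.png',f)
    c=f[165:275,330:460] if n=='side' else f[185:325,320:510]
    cv2.imwrite(f"pics/{n}20c.png",cv2.resize(c,None,fx=5.3 if n=='side' else 4,fy=5.3 if n=='side' else 4,interpolation=2))
```

```text
30.8333 [0.37347004 0.06237623 0.32417774]
```

View pics/side20c.png

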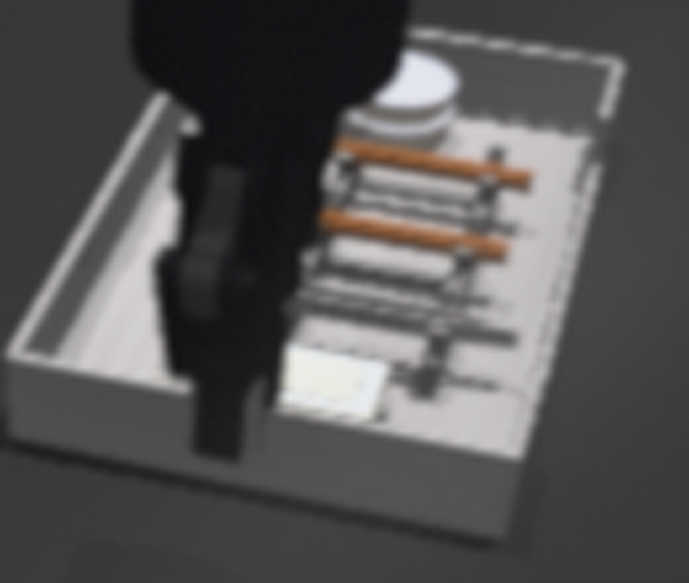

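View pics/top20c.png

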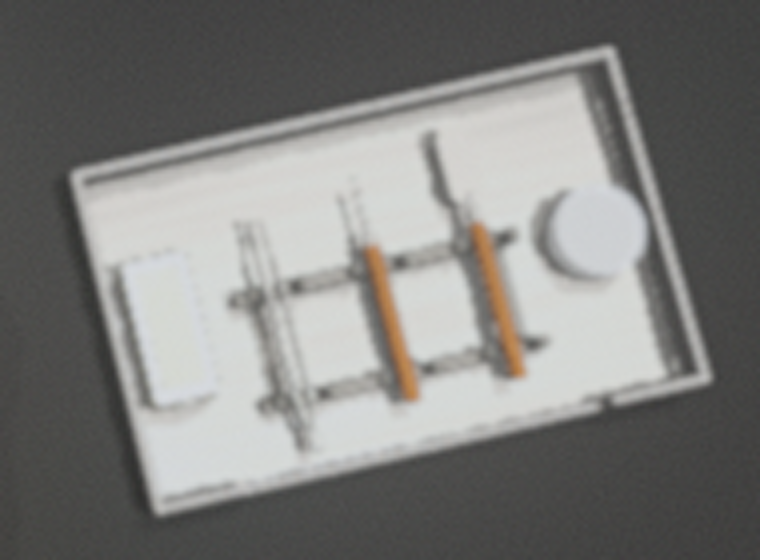

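View pics/top20.png

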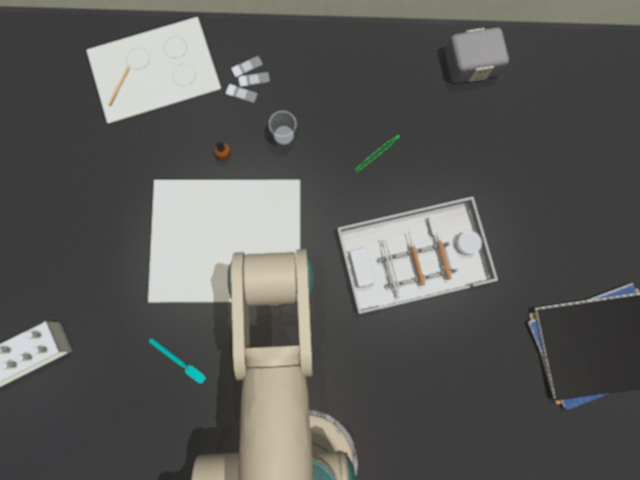

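Run:
```python
from h import *
C=np.array([.48165,-.2477]);yaw=np.radians(14.88);R=np.array([[np.cos(yaw),-np.sin(yaw)],[np.sin(yaw),np.cos(yaw)]])
T=lambda p:((p[:2]-C)@R*1000).round(1)
for nm,u in(('needle',[(367,246),(411,400)]),('lifter',[(477,224),(516,377)])):
    print(nm,[T(ray('top',(320+x/4,185+y/4),.029)) for x,y in u])
for nm,x,y in(('lifter rear',531,180),('needle rear',507,250),('forceps rear',516,338)):
    print(nm,T(ray('side',(330+x/5.3,165+y/5.3),.027)))
a=cv2.imread('pics/top0.png').astype(int);b=cv2.imread('pics/top20.png').astype(int)
for nm,(x0,x1,y0,y1) in dict(box=(348,374,245,290),petri=(452,485,228,258),bottle=(210,235,138,162),beaker=(265,300,105,148)).items(): print(nm,abs(a-b)[y0:y1,x0:x1].mean().round(2),abs(a-b)[y0:y1,x0:x1].max())
```

```text
needle [array([20. ,  4.8]), array([-74.7,   3.6])]
lifter [array([ 17.8, -62.7]), array([-75.9, -60.4])]
lifter rear [-75.8 -63.3]
needle rear [-74.6  -0. ]
forceps rear [-88.5  66.6]
box 0.66 6
petri 0.76 5
bottle 1.75 10
beaker 1.41 8
```

Run:
```python
from bench import *
print(sign_off(), observe()['clock'])
```

```text
the job is handed in; nothing more can be done
the job is handed in; nothing more can be done
```

The three instruments are in the tray and the job is handed in, at about 31 s on the robot's clock. From the slide-box end (+y) they lie forceps, needle, lifter, with handles to the scooped side and tips to the high wall. I turned the needle half round on the way. Each one was lowered until the wrist felt light contact (5–6 N) and then released.

**Last checks:**
- **Position:** in the final pictures each instrument lies across both rails in its own cradle pair. From the side camera the handle ends lie at x = -88 (forceps), -75 (needle) and -76 mm (lifter) in the tray, against an expected -90, -76 and -76 mm.
- **Other objects:** the slide box, petri dishes, bottle and beaker show no movement between the first and last pictures.
- **Disagreements:** the top camera puts the needle and lifter 2–5 mm further toward +y than nominal, while the side camera puts them within about 1 mm. I put this down to calibration error and shading, because both sat between their prongs.
- **Limited view:** the arm hid part of the tips in the last side picture, so tip direction was confirmed there from the top view. Levelness was judged from the pictures and the contact height, not measured separately.

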